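Unclamp a bearing block and show it to the inspection camera

ROBOT

A 6-joint arm with a two-finger parallel gripper is mounted at the origin on the work surface. World frame = base frame: x ahead of the robot, y to its left, z up, the work surface at z = 0. Lengths are in mm, angles in rad, forces in N, time in s.
With the tool pointing down it reaches from about 275 to 1000 mm from the base axis. Payload 8.4 kg.
Tool frame: the origin (TCP) lies midway between the tips of the shut fingers; the grasp point (between the pads) lies 19 mm behind it (r.grip_point_offset is the distance from the TCP to the grasp point, in mm); z points along the fingers, x is the direction in which the jaws open and shut, and the axes are right-handed (so a half turn about z gives the same grasp; the last joint's range is limited). The gripper opens to 85 mm and grips with 20 to 120 N. Pads are 22 mm wide; open, the fingers measure 114 mm over their backs; the gripper's body (76 mm by 85 mm) begins 54 mm behind the grasp point. The pads swing forward as they close: fully open they stand 13 mm farther back than shut.
Start: joints at [-1.221, 0.353, 1.633, -0, 1.155, -0.002], TCP at [215.366, -586.724, 231.281] pointing down, gripper open.
Joint ranges: [-2.63, 2.63], [-0.92, 2.1], [0.06, 2.66], [-1.3, 4.44], [0, 2.69], [-3.02, 3.02]. Speed limits (rad/s): [2.22, 2.22, 2.79, 3.14, 3.14, 3.14].

INTERFACE

Orientations are given as [roll, pitch, yaw] about the fixed x, y, z axes, in that order (R = Rz(yaw) Ry(pitch) Rx(roll)).
In Python, from rig import monitor, vision, sign_off, r gives the robot as it stands.
- The arm moves only by the shell command python3 -m inch 'ROWS' [FORCE]. ROWS is JSON, a list of rows, each an object with "dp": the shift along the tool's x, y, z in mm, a list of three; "angular": the turn, a rotation vector about the tool's x, y, z in rad, a list of three; "fingers": the closure in counts, from 0 (fully open) to 255 (shut). A call has 1 to 12 rows; each row is the pose to reach, as a shift and turn from the pose commanded when the call began, along the tool's axes at that moment; what a row does not reach only later rows make up. A row lasts 1/12 s, in which the tool goes at most 41.7 mm and 7.16 degrees, less where a joint would pass 70% of its speed; a pose out of reach is approached as far as the arm can. A call with a gripper value outside its range is refused whole. The fingers move at their own pace and stop on an object; FORCE is the grip in N (left out, the last holds). Time passes only in rows, so rows that repeat a pose let the fingers close. It gives the time, the measured TCP pose, the force and the opening at its end, in the units of the state.
- monitor.sense(): the state, without advancing time (a new reading comes with each control period).
- vision.grab_frame(name): name is "scene" or "top" or "wrist"; returns (picture, depth): 400x640x3 uint8, blue, green, red; 400x640 float32, mm along the optical axis (not along the pixel's ray), 0 where there is no reading.
- vision.camera_params(name): a dict with "fx", "fy", "cx", "cy" (pixels), "R" (3x3) and "t" (3): a world point X has camera coordinates R X + t. Camera axes: x right, y down, z forward; pixel columns grow to the right and rows downward; lengths in mm; the calibration is good to about 2 mm. The wrist camera is an equidistant fisheye: a pixel r from the principal point sees the ray r / f radians off the axis. A picture is of the moment at which its call begins: read the wrist's pose just before it. camera_params takes no time and is no camera call; for the wrist camera it gives the pose at the moment of the call.
- sign_off(): hands the job in, once; it reports no verdict.
The state is a dict: "clock": time; "qpos": joint angles; "qvel": joint speeds; "joint_efforts": joint torques, N m; "eef_pos": TCP position; "tcp_rot": TCP orientation; "contact_force": force on the tool from outside, world axes, zero at the start; "wrist_torque": the same for the moment, N m; "opening": opening from 0.0 (shut) to 1.0 (fully open).
Only numpy, scipy, OpenCV 4.12 (cv2) and the standard library are available. Lean on these libraries where they do the work, as an engineer would, in place of code of your own. Each camera call takes 0.05 s, during which the arm holds its last target.

TASK

Wind the handwheel clockwise until the blue hold-down slide touches its red end stop and leave it there, then lift the bearing block out of the jig. Present it in the air to the inspection camera, right way up, its bearing face 12 cm from the lens, centred on the lens and square to it (leaning back to match the camera's slant). Finish while holding it still there, with camera and other things on the bench undisturbed.

Things in the scene. Friction and masses are not known exactly. Their poses are not given: they have to be found in the camera images.
- block_center (a point): Centre of the loose aluminium bearing block, 75 mm tall, 0.2 to 0.45 kg; point 37.5 mm above its underside. Foot 62 (x) x 36 (y) x 12 (z) mm, above it a body 40 (x) x 36 (y) mm: grip its flat sides at x = -20, +20 mm. Block axes: z up, +y out of the front face with the round bearing (orange seal 28 mm, black bore); the back is plain. Starts upright in the jig's nest, facing away from the slide.
- block_front (a point): Centre of the round bearing on the block's front face: 43.5 mm above its underside, that is 6 mm above and 18 mm in +y from block_center. At the end this point is to be at view_point.
- jig: Fixed dark steel jig, base 100 (x) x 385 (y) x 20 (z) mm; origin on the bench under the nest's centre, z up, slide opens towards the jig's -y. Nest floor 20 mm above the bench; its walls reach 8 mm higher round the block's foot with 1 to 2.5 mm play: lift the block straight up. Red end stop at y = -317 to -335 mm, 52 mm high.
- wheel_axis (a point): Point on the upright axis of the black handwheel (104 mm across, top face 85 mm above the bench), at the height of the crank handle's middle, 114 mm above the bench. Fixed to the jig, 220 mm from the nest in the jig's -y.
- crank_grip (a point): Middle of the red upright crank handle on the handwheel: free-spinning cylinder 18 mm thick, 46 mm tall (86 to 132 mm above the bench), 42 mm from the wheel axis. Grip it from above and carry it round the axis; 1 to 4 N turns the wheel, and it stays where it is left.
- clamp_slide (a joint): Blue hold-down slide in m, driven by the handwheel (rack and pinion, 9 mm per rad). 0 = closed, its plate (100 to 112 mm above the bench) over the block; 0.060 = open, its rack bar touching the red stop, plate edge 34 mm from the block's back; the wheel then turns no farther. Clockwise from above opens it; it starts at 0 to 0.015, so 5 to 6.7 rad are needed.
- camera_head: Inspection camera (white 42 mm body, black lens 34 mm) on a column stand; its height varies. Origin: centre of the lens front. Axes: -y is where it looks (0.35 rad below level), x level, z up out of its top. The block is presented rightly when its x, y, z axes are parallel to these, its front (+y) facing the lens.
- view_point (a point): The point in the air 120 mm straight in front of the lens on its axis (camera_head axes), roughly 0.18 to 0.26 m above the bench; nothing is there.
- cam_stand: Fixed stand of the camera: base 130 x 110 x 16 mm, upright square column 26 mm wide to 376 mm high, 95 mm behind the lens front. Origin under the base.
- tape: Bystander: yellow ring of tape lying flat, 92 mm across, 30 mm high; origin at the centre of its underside.
- screwdriver: Bystander: loose screwdriver lying on the bench, about 200 mm long.
- film_roll: Bystander: short white film roll standing on end, 76 mm across, 100 mm high; origin at the centre of its underside.
There are look-alikes about, which are no part of the job. What is meant by the part that bears block_center is not purple or turquoise, and is the smaller of those in its own colour.

How it is judged:
By the outcome, as a careful person would: the job done as asked, in the order asked, and still so for the second after the job is handed in, while the arm keeps its last pose, push and grip.
It also fails if it takes over 58 s, if anything falls off the work surface, if the arm or the gripper's body presses on something with over 40 N, if the wrist force passes 120 N, or if a joint passes its speed limit or range.

## Working session

There is one attempt and no reset: what is moved stays moved. The work goes in short steps, Python scripts to look and compute and a shell command to move; the robot and the scene stay as the last step left them, time stands still between calls to the robot, and variables do not carry over. Pictures are saved under pics/ and viewed, and the job is handed in when it is done.

```bash
ls; mkdir -p pics; python3 - <<'E'
from rig import monitor, vision, r
import cv2,numpy as np
print(monitor.sense()); print(r.grip_point_offset)
for n in ["scene","top","wrist"]:
    p=vision.camera_params(n); print(n,{k:np.round(np.array(v),4).tolist() for k,v in p.items()})
    im,d=vision.grab_frame(n); cv2.imwrite(f"pics/{n}0.png",im); np.savez(f"pics/{n}0.npz",im=im,d=d,**p)
E
```

```text
pics
{'clock': 0.0, 'qpos': array([-1.22140363e+00,  3.53672144e-01,  1.63414336e+00,  1.78576215e-06,
        1.15514002e+00, -2.44116927e-03]), 'qvel': array([-0.00076768, -0.00064187,  0.0005226 , -0.00029171,  0.00035365,
        0.00053979]), 'joint_efforts': array([ 9.15838500e-04, -6.05254483e+01, -3.42065191e+01,  8.55662438e-05,
        9.43064078e-03, -3.13211115e-05]), 'eef_pos': array([ 215.20543891, -586.28790807,  230.54272081]), 'tcp_rot': array([-3.14158769e+00,  1.36286379e-03, -1.21896318e+00]), 'contact_force': array([-0.80358021, -1.14655012, -0.26964063]), 'wrist_torque': array([-0.00868409, -0.05720004,  0.05940228]), 'opening': 1.0006233774575848}
18.700000000000003
scene {'fx': 432.4521, 'fy': 432.4521, 'cx': 321.3599, 'cy': 190.8095, 'R': [[0.2662, 0.9639, 0.0101], [0.7965, -0.2141, -0.5655], [-0.5429, 0.1586, -0.8247]], 't': [-277.3312, -308.7013, 1334.4739]}
top {'fx': 435.1511, 'fy': 435.1511, 'cx': 324.9548, 'cy': 202.9999, 'R': [[-0.0586, -0.9983, -0.0034], [-0.9769, 0.058, -0.2057], [0.2056, -0.0087, -0.9786]], 't': [151.461, 582.2695, 1192.572]}
wrist {'fx': 309.7069, 'fy': 309.7069, 'cx': 319.6195, 'cy': 199.2004, 'R': [[0.3456, -0.9384, -0.0011], [-0.9038, -0.3332, 0.2686], [-0.2524, -0.0919, -0.9632]], 't': [-625.4244, -36.7881, 379.1151]}
```

View pics/scene0.png

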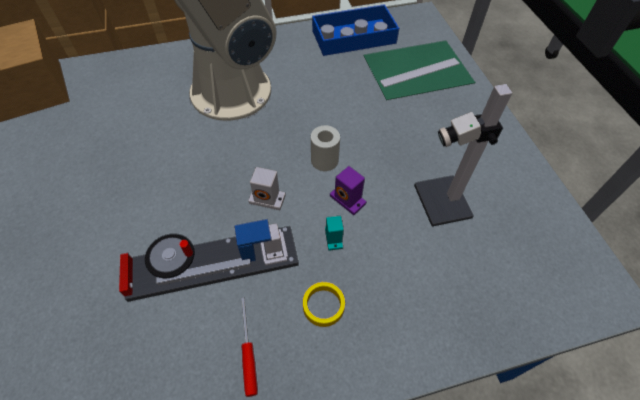

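View pics/top0.png

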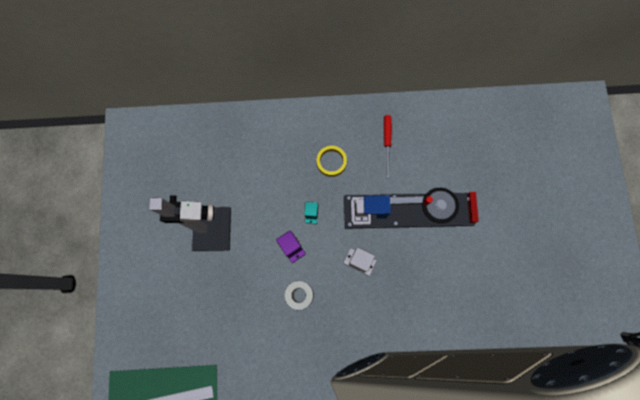

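View pics/wrist0.png

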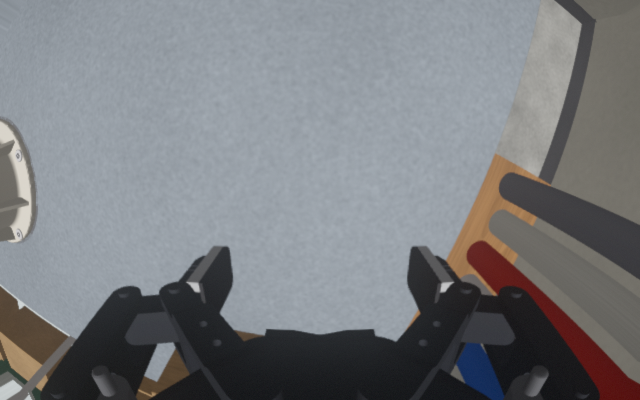

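The scene camera shows four candidate blocks: aluminium in the jig nest (~272,240), loose aluminium (265,187), purple (349,188) and turquoise (335,232). The one in the nest, under the blue slide, fits best. I'll enlarge to confirm.

```bash
python3 - <<'E'
import cv2
a=cv2.imread("pics/scene0.png"); b=cv2.imread("pics/top0.png")
A=cv2.resize(a[160:310,110:310],None,fx=4,fy=4,interpolation=cv2.INTER_CUBIC)
B=cv2.resize(b[180:280,335:485],None,fx=5,fy=5,interpolation=cv2.INTER_CUBIC)
C=cv2.resize(a[80:230,400:520],None,fx=4,fy=4,interpolation=cv2.INTER_CUBIC)
D=cv2.resize(b[180:260,140:240],None,fx=6,fy=6,interpolation=cv2.INTER_CUBIC)
cv2.imwrite("pics/c1.png",A);cv2.imwrite("pics/c2.png",B);cv2.imwrite("pics/c3.png",C);cv2.imwrite("pics/c4.png",D)
E
```

```text
(no output)
```

View pics/c1.png

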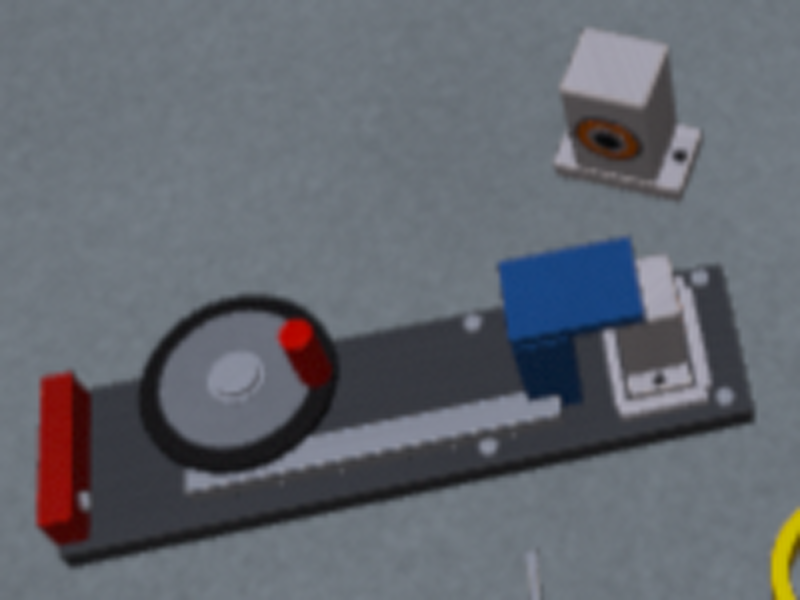

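View pics/c2.png

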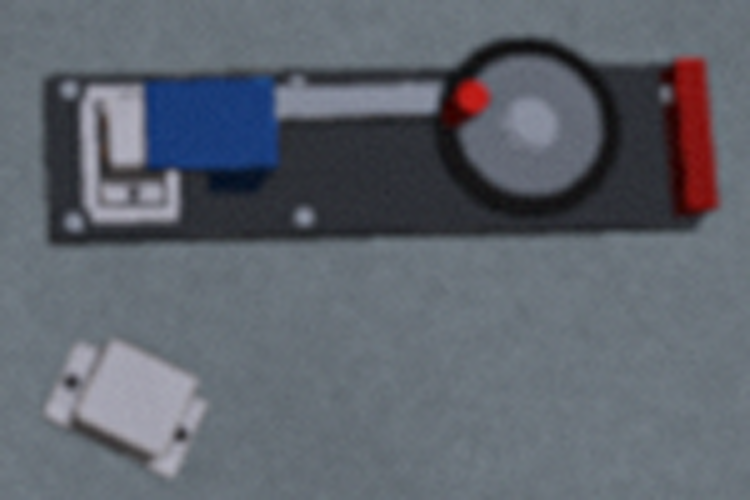

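View pics/c3.png

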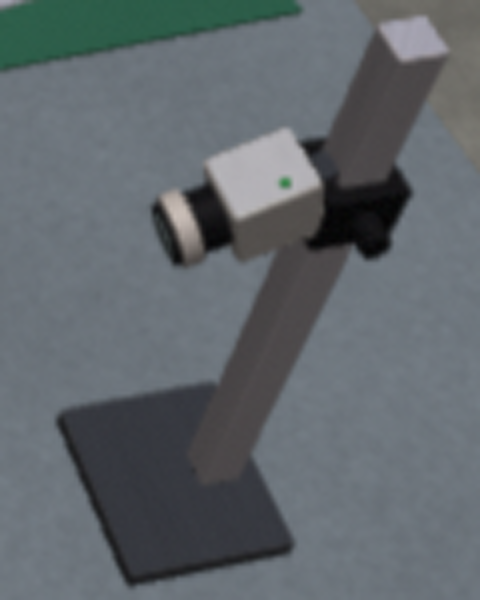

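View pics/c4.png

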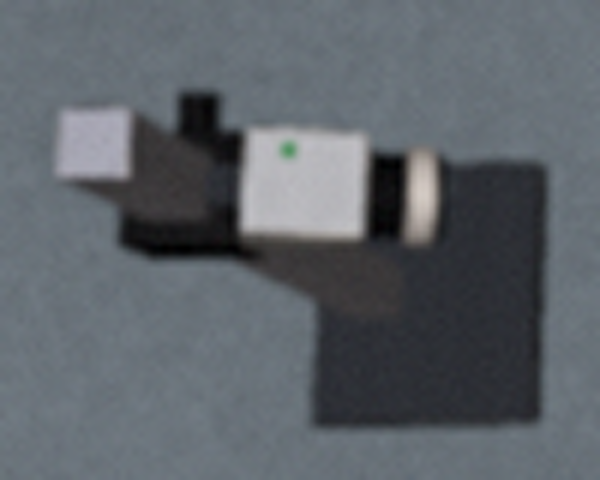

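The nest block is the target: the loose aluminium one is larger (its body is about 1.2 times wider in the top view) and is not in the jig. Now I'll measure from depth and colour.

```bash
cat > h.py <<'E'
import numpy as np, cv2
def load(f):
    z=np.load(f); return {k:z[k] for k in z.files}
def cloud(D):
    d=D['d']; v,u=np.indices(d.shape)
    c=np.stack([(u-D['cx'])/D['fx']*d,(v-D['cy'])/D['fy']*d,d],-1)
    X=(c-D['t'])@D['R']; X[d<=0]=np.nan; return X
def proj(D,X):
    c=np.atleast_2d(X)@D['R'].T+D['t']; return np.c_[D['fx']*c[:,0]/c[:,2]+D['cx'],D['fy']*c[:,1]/c[:,2]+D['cy']]
def ray(D,u,v,z):
    d=D['R'].T@np.array([(u-D['cx'])/D['fx'],(v-D['cy'])/D['fy'],1.]); o=-D['R'].T@D['t']; return o+d*(z-o[2])/d[2]
E
python3 - <<'E'
from h import *
for n in ["scene","top"]:
    D=load(f"pics/{n}0.npz"); X=cloud(D); hsv=cv2.cvtColor(D['im'],cv2.COLOR_BGR2HSV).astype(int); z=X[...,2]
    H,S,V=hsv[...,0],hsv[...,1],hsv[...,2]
    jr=(X[...,0]>350)&(X[...,0]<750)&(X[...,1]>-500)&(X[...,1]<150)
    red=((H<8)|(H>172))&(S>150)&(V>70)
    def rep(name,m):
        m=cv2.morphologyEx(m.astype(np.uint8),cv2.MORPH_OPEN,np.ones((2,2)))>0
        nn,l,st,c=cv2.connectedComponentsWithStats(m.astype(np.uint8))
        for i in range(1,nn):
            if st[i,4]<12: continue
            p=X[l==i]; p=p[np.isfinite(p[:,0])]
            if len(p)<5: continue
            r=cv2.minAreaRect(p[:,:2].astype(np.float32))
            print(n,name,st[i].tolist(),np.round(np.median(p,0),1),'z',np.round(np.percentile(p[:,2],[5,95]),1),'rect',np.round(r[0],1),np.round(r[1],1),round(r[2],1))
    rep('red',red); rep('blue',(H>100)&(H<125)&(S>150)&(V>50)); 
    rep('redtop',red&(z>115)&jr); rep('stoptop',red&(z>46)&(z<58)&jr); rep('jigbase',(z>13)&(z<25)&jr); rep('blocktop',(z>88)&(z<99)&(S<60)&jr)
    rep('wheel',(z>78)&(z<90)&jr); rep('bluetop',(H>100)&(H<125)&(S>120)&(z>105)&(z<118))
    rep('yellow',(H>20)&(H<35)&(S>150)); rep('white camhead',(z>200)&(X[...,1]>150)&(X[...,0]>300)&(V>130)&(S<60))
E
```

```text
scene red [181, 241, 8, 15, 76] [ 577.8 -165.6  130.6] z [ 97.7 134.9] rect [ 562.9 -162.1] [14.  37.4] 78.3
scene red [120, 255, 10, 38, 311] [ 567.4 -310.5   52.5] z [45.9 55.3] rect [ 562.5 -311.5] [16.5 84.7] 87.4
scene red [243, 344, 15, 53, 610] [826.8 -87.   24.2] z [14.1 28.1] rect [821.5 -87.6] [22.8 95.8] 85.1
scene blue [314, 6, 86, 50, 2554] [-128.7  451.8   31. ] z [ 3.1 58.1] rect [-159.1  465.6] [301.4 153.3] 89.6
scene blue [236, 221, 35, 41, 885] [582.3 -32.8 111.8] z [ 45.8 115.1] rect [543.1 -22.5] [ 70.4 106.2] 87.1
scene blue [525, 366, 10, 6, 28] [ 919.5  745.  -559.4] z [-750.7 -507.9] rect [914.  791.2] [  4.5 149.4] 6.2
scene blue [504, 370, 20, 11, 123] [ 917.6  713.7 -652.2] z [-746.6 -579.4] rect [915.7 760.4] [104.1  18. ] 84.4
scene redtop [181, 241, 8, 10, 64] [ 576.1 -164.5  131.3] z [118.1 135.2] rect [ 562.7 -162.1] [14. 37.] 78.3
scene stoptop [120, 255, 10, 38, 308] [ 567.7 -310.6   52.5] z [45.9 55.3] rect [ 562.5 -311.5] [16.5 84.7] 87.4
scene jigbase [273, 192, 13, 17, 119] [443.3  56.8  16. ] z [ 6.1 19.2] rect [437.6  57.5] [18.  56.5] 57.3
sc
[... 3348 characters left out ...]
t [ 559.6 -210.5] [28.1 19.3] 2.7
top wheel [423, 188, 37, 36, 882] [ 555.7 -211.1   85.7] z [23.9 89.9] rect [ 559.5 -218.4] [123.1  98.8] 85.2
top bluetop [365, 196, 26, 19, 441] [566.3 -28.  111.4] z [ 97.6 115.2] rect [569.  -35.5] [55.9 87.4] 6.8
top yellow [318, 147, 29, 30, 302] [728.8  88.1  24.4] z [-2.3 32.6] rect [727.1  87. ] [86.1 85.3] 86.3
top white camhead [150, 199, 13, 12, 136] [543.3 481.9 374.3] z [367.5 377.4] rect [569.5 557.5] [183.7  27.9] 71.5
top white camhead [181, 202, 21, 19, 363] [540.3 430.7 295.6] z [280.5 303.8] rect [564.8 460.3] [123.5  54.1] 50.4
top white camhead [209, 208, 5, 12, 52] [537.2 389.2 276.3] z [268.2 284. ] rect [536.1 389.6] [ 9.6 25.6] 82.2
```

```bash
cat >> h.py <<'E'
from scipy.spatial.transform import Rotation as Ro
def goto(p,rpy,s=None,Rt=None):
    from rig import monitor
    s=s or monitor.sense()
    R=Ro.from_euler('xyz',s['tcp_rot']); T=Rt if Rt is not None else Ro.from_euler('xyz',rpy)
    print('dp',np.round(R.inv().apply(np.array(p)-s['eef_pos']),1).tolist(),'ang',np.round((R.inv()*T).as_rotvec(),4).tolist())
E
python3 - <<'E'
from h import *
from rig import monitor,vision
s=monitor.sense(); p=vision.camera_params('wrist'); R=Ro.from_euler('xyz',s['tcp_rot'])
C=-p['R'].T@p['t']; print('cam in tool',R.inv().apply(C-s['eef_pos']), 'axes', np.round(R.inv().as_matrix()@p['R'].T,3))
goto([562,-150,300],[np.pi,0,-0.03])
E
```

```text
cam in tool [   0.98728058  -67.09157819 -143.76199497] axes [[ 1.     0.001  0.   ]
 [-0.001  0.963  0.269]
 [-0.    -0.269  0.963]]
dp [-290.3, -475.9, -69.0] ang [-0.0006, 0.0009, -1.189]
```

```bash
python3 -m inch '[{"dp":[-290,-476,-69],"angular":[0,0,-1.189],"fingers":0},{"dp":[-290,-476,-69],"angular":[0,0,-1.189],"fingers":0},{"dp":[-290,-476,-69],"angular":[0,0,-1.189],"fingers":0},{"dp":[-290,-476,-69],"angular":[0,0,-1.189],"fingers":0},{"dp":[-290,-476,-69],"angular":[0,0,-1.189],"fingers":0},{"dp":[-290,-476,-69],"angular":[0,0,-1.189],"fingers":0},{"dp":[-290,-476,-69],"angular":[0,0,-1.189],"fingers":0},{"dp":[-290,-476,-69],"angular":[0,0,-1.189],"fingers":0},{"dp":[-290,-476,-69],"angular":[0,0,-1.189],"fingers":0},{"dp":[-290,-476,-69],"angular":[0,0,-1.189],"fingers":0},{"dp":[-290,-476,-69],"angular":[0,0,-1.189],"fingers":0},{"dp":[-290,-476,-69],"angular":[0,0,-1.189],"fingers":0}]'
python3 -c "
from h import *
goto([562,-150,300],[np.pi,0,-0.03])"
```

```text
clock: 1.15
eef_pos: [525.0, -196.4, 292.9]
tcp_rot: [3.142, 0.0, -0.03]
contact_force: [1.2, -0.7, 1.1]
opening: 0.999
dp [35.6, -47.5, -7.1] ang [0.0001, 0.0, 0.0005]
```

```bash
python3 -m inch '[{"dp":[35,-45,-7],"angular":[0,0,0],"fingers":0},{"dp":[35,-45,-7],"angular":[0,0,0],"fingers":0},{"dp":[35,-45,-7],"angular":[0,0,0],"fingers":0},{"dp":[35,-45,-7],"angular":[0,0,0],"fingers":0}]'
cat > shot.py <<'E'
import sys; from h import *
from rig import monitor,vision
n,f=sys.argv[1],sys.argv[2]
p=vision.camera_params(n); im,d=vision.grab_frame(n); s=monitor.sense()
cv2.imwrite(f"pics/{f}.png",im); np.savez(f"pics/{f}.npz",im=im,d=d,eef=s['eef_pos'],rot=s['tcp_rot'],**p)
print(s['clock'],s['eef_pos'],s['tcp_rot'],s['qpos'],s['contact_force'],s['opening'])
E
python3 shot.py wrist w1
```

```text
clock: 1.48
eef_pos: [560.4, -154.0, 299.3]
tcp_rot: [3.141, 0.001, -0.028]
contact_force: [-0.4, -0.4, 0.3]
opening: 0.998
1.5333 [ 559.81350326 -154.81293099  299.18748756] [ 3.14130199e+00  1.31754560e-03 -2.94174010e-02] [-2.72030165e-01  2.27162177e-01  1.65168315e+00 -6.28009941e-04
  1.26395651e+00 -2.42422905e-01] [-0.14567612 -0.50583881 -0.25213308] 0.9995994106256068
```

View pics/w1.png

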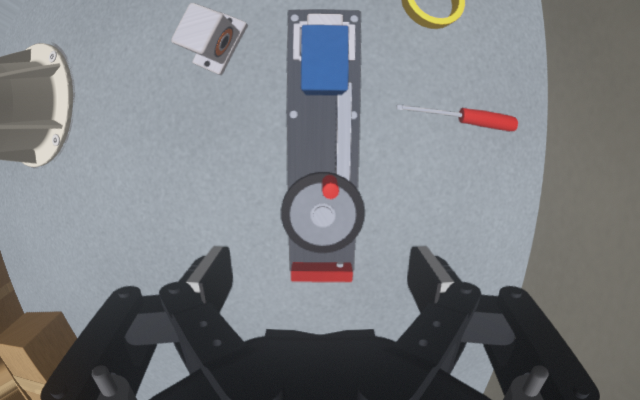

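Clear wrist view: wheel at ~(323,213), handle top (331,191), red stop (321,273), block under the slide at (325,20). Next I'll ray-cast these.

```bash
cat >> h.py <<'E'
def frays(D,uv):
    uv=np.atleast_2d(uv).astype(float); d=uv-[D['cx'],D['cy']]; r=np.hypot(*d.T); th=r/D['fx']
    k=np.where(r>1e-9,np.sin(th)/np.maximum(r,1e-9),0)
    return np.c_[d*k[:,None],np.cos(th)]@D['R'], -D['R'].T@D['t']
def fplane(D,uv,z):
    w,o=frays(D,uv); return o+w*((z-o[2])/w[:,2])[:,None]
E
python3 - <<'E'
from h import *
D=load("pics/w1.npz"); im=D['im']; hsv=cv2.cvtColor(im,cv2.COLOR_BGR2HSV).astype(int); H,S,V=hsv[...,0],hsv[...,1],hsv[...,2]
def circ(P): # LSQ
    A=np.c_[2*P[:,:2],np.ones(len(P))]; s=np.linalg.lstsq(A,(P[:,:2]**2).sum(1),rcond=None)[0]; return s[:2],np.sqrt(s[2]+s[0]**2+s[1]**2)
print('V samples row 213',V[213,275:372].tolist())
# disc inner (grey) : bright region inside ring
m=((V>75)&(S<70)).astype(np.uint8); m[:, :270]=0; m[:,375:]=0; m[:172]=0; m[256:]=0
n,l,st,c=cv2.connectedComponentsWithStats(m); print(st.tolist(),np.round(c,1).tolist())
red=(((H<8)|(H>172))&(S>140)&(V>60)).astype(np.uint8)
n,l,st,c=cv2.connectedComponentsWithStats(red)
for i in range(1,n):
    if st[i,4]>15: print('red',st[i],c[i])
print(im[175:200,331].tolist())
E
python3 - <<'E'
import cv2
im=cv2.imread('pics/w1.png'); cv2.imwrite('pics/w1c.png',cv2.resize(im[165:285,270:380],None,fx=5,fy=5,interpolation=cv2.INTER_CUBIC))
cv2.imwrite('pics/w1d.png',cv2.resize(im[0:120,270:380],None,fx=5,fy=5,interpolation=cv2.INTER_CUBIC))
E
```

```text
V samples row 213 [177, 175, 176, 173, 168, 138, 100, 76, 76, 74, 74, 74, 76, 79, 105, 147, 165, 168, 169, 169, 168, 169, 169, 169, 168, 168, 168, 168, 170, 169, 169, 169, 168, 169, 170, 183, 193, 192, 180, 195, 198, 198, 199, 200, 200, 200, 198, 198, 199, 201, 200, 199, 201, 200, 200, 200, 195, 190, 193, 192, 180, 168, 168, 168, 169, 169, 169, 168, 167, 167, 167, 167, 168, 169, 169, 170, 170, 170, 170, 167, 138, 101, 75, 70, 72, 72, 72, 72, 75, 105, 150, 174, 177, 177, 178, 175, 174]
[[0, 0, 640, 400, 248679], [270, 172, 105, 84, 7313], [327, 174, 2, 1, 2], [330, 174, 1, 1, 1], [333, 175, 1, 1, 1], [348, 183, 1, 1, 1], [344, 185, 1, 1, 1], [347, 188, 2, 2, 2]] [[319.5, 199.1], [320.8, 214.2], [327.5, 174.0], [330.0, 174.0], [333.0, 175.0], [348.0, 183.0], [344.0, 185.0], [347.5, 188.5]]
red [462 109  56  22 770] [489.63766234 119.43896104]
red [323 176  16  23 255] [329.8745098  187.86666667]
red [292 270  60  11 609] [321.68144499 275.41871921]
[[58, 55, 95], [53, 51, 108], [51, 48, 110], [51, 48, 109], [53, 51, 111], [53, 49, 111], [52, 49, 113], [55, 53, 137], [63, 62, 179], [77, 78, 217], [79, 82, 222], [79, 81, 222], [78, 80, 221], [79, 81, 221], [77, 79, 220], [76, 78, 220], [75, 77, 219], [74, 76, 219], [74, 76, 218], [74, 75, 217], [72, 74, 217], [73, 74, 216], [76, 76, 214], [99, 96, 200], [135, 127, 174]]
```

View pics/w1c.png

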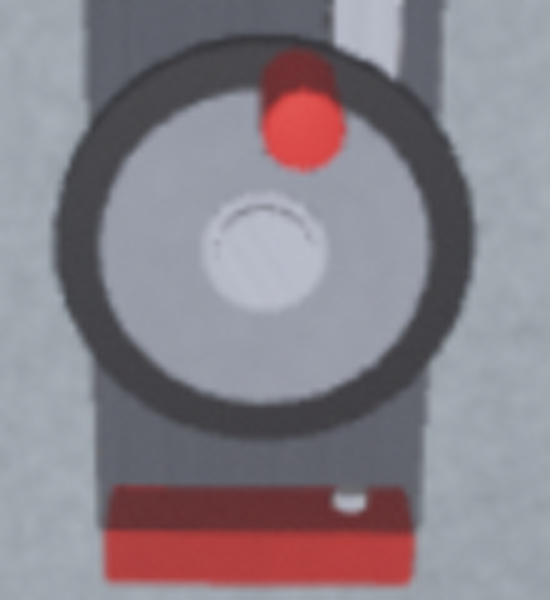

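View pics/w1d.png

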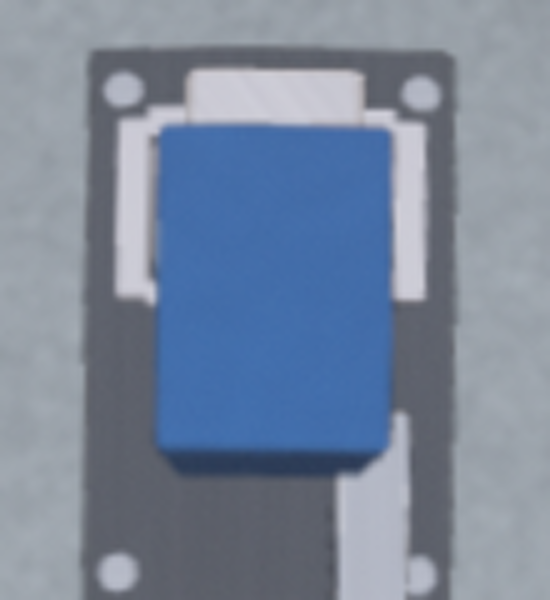

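```bash
python3 - <<'E'
from h import *
D=load("pics/w1.npz"); im=D['im']; hsv=cv2.cvtColor(im,cv2.COLOR_BGR2HSV).astype(int); H,S,V=hsv[...,0],hsv[...,1],hsv[...,2]
P=fplane(D,[[281,214],[364.6,214],[323,172.4],[323,252.4]],85); print('rim',np.round(P,1).tolist(), P[:2].mean(0),P[2:].mean(0))
I=fplane(D,[[290,214],[356,214],[323,245.7]],85); print('inner',np.round(I,1).tolist())
m=((((H<8)|(H>172))&(S>140)&(V>175))).astype(np.uint8); m[230:]=0;m[:,380:]=0
n,l,st,c=cv2.connectedComponentsWithStats(m); i=1+np.argmax(st[1:,4]); print('handle px',c[i],st[i]); h=fplane(D,c[i],132)[0]; print('handle',h)
# size check
print(fplane(D,[[c[i][0]-8,c[i][1]],[c[i][0]+8,c[i][1]]],132)[:,0])
g=lambda u,v:(270+u/5,v/5)
# jig base corners far (z20), block top visible (z95), plate (z112)
print('corners',np.round(fplane(D,[g(90,50),g(455,55)],20),1).tolist())
print('blocktop front edge',np.round(fplane(D,[g(189,69),g(362,69)],95),1).tolist())
print('plate',np.round(fplane(D,[g(160,127),g(391,127),g(391,447),g(160,447)],112),1).tolist())
print('stop top',np.round(fplane(D,[(270+110/5,165+530/5),(270+412/5,165+530/5),(270+108/5,165+583/5),(270+412/5,165+583/5)],52),1).tolist())
print('screws',np.round(fplane(D,[g(124,89),g(421,93),g(119,572),g(421,574)],20),1).tolist())
E
```

```text
rim [[511.2, -204.8, 85.0], [613.6, -207.6, 85.0], [563.8, -154.7, 85.0], [561.4, -257.8, 85.0]] [ 562.39911062 -206.20822957   85.        ] [ 562.59609461 -206.231907     85.        ]
inner [[522.3, -205.1, 85.0], [602.9, -207.3, 85.0], [561.6, -248.4, 85.0]]
handle px [330.28108108 190.47027027] [323 183  16  16 185]
handle [ 570.62286553 -165.05127124  132.        ]
[562.34269956 578.9175974 ]
corners [[522.5, 63.6, 20.0], [622.2, 60.1, 20.0]]
blocktop front edge [[551.6, 30.8, 95.0], [590.3, 30.1, 95.0]]
plate [[545.7, 11.7, 112.0], [594.6, 10.7, 112.0], [592.5, -60.5, 112.0], [543.9, -59.4, 112.0]]
stop top [[516.2, -302.3, 52.0], [602.9, -304.7, 52.0], [514.5, -320.1, 52.0], [603.2, -322.6, 52.0]]
screws [[531.6, 51.1, 20.0], [612.3, 48.2, 20.0], [526.8, -85.5, 20.0], [608.5, -88.1, 20.0]]
```

```bash
python3 -c "
from h import *
goto([570.6,-165.0,180],[np.pi,0,-0.033]);goto([570.6,-165.0,95],[np.pi,0,-0.033])"
```

```text
dp [11.2, 9.8, 119.2] ang [0.0003, 0.0013, 0.0036]
dp [11.4, 9.8, 204.2] ang [0.0003, 0.0013, 0.0036]
```

```bash
python3 -m inch '[{"dp":[11,10,40],"angular":[0,0,0.003],"fingers":0},{"dp":[11,10,80],"angular":[0,0,0.003],"fingers":0},{"dp":[11.3,9.8,119],"angular":[0,0,0.003],"fingers":0},{"dp":[11.3,9.8,150],"angular":[0,0,0.003],"fingers":0},{"dp":[11.3,9.8,180],"angular":[0,0,0.003],"fingers":0},{"dp":[11.3,9.8,195],"angular":[0,0,0.003],"fingers":0},{"dp":[11.3,9.8,204],"angular":[0,0,0.003],"fingers":0},{"dp":[11.3,9.8,204],"angular":[0,0,0.003],"fingers":0},{"dp":[11.3,9.8,204],"angular":[0,0,0.003],"fingers":0}]' 30
python3 shot.py wrist w2
```

```text
clock: 2.28
eef_pos: [571.3, -165.6, 96.1]
tcp_rot: [3.141, 0.0, -0.034]
contact_force: [0.4, -0.5, -0.5]
opening: 0.998
2.3333 [ 571.95206654 -165.48251156   96.85075573] [ 3.14112076e+00 -1.39360378e-03 -3.38796490e-02] [-2.84093411e-01  4.63420529e-01  1.80576517e+00 -1.46582071e-04
  8.70939911e-01 -2.50119101e-01] [-0.26904034 -0.34763377  0.18465132] 1.0024119445282242
```

View pics/w2.png

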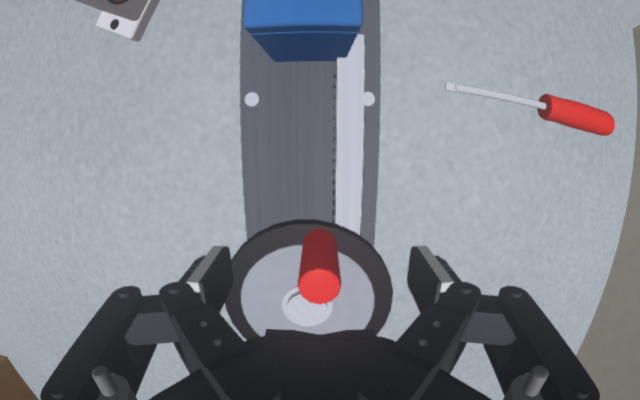

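The handle, (320,270), is centred between the open fingers, so I'll close.

```bash
python3 -m inch '[{"dp":[0,0,0],"angular":[0,0,0],"fingers":255},{"dp":[0,0,0],"angular":[0,0,0],"fingers":255},{"dp":[0,0,0],"angular":[0,0,0],"fingers":255},{"dp":[0,0,0],"angular":[0,0,0],"fingers":255},{"dp":[0,0,0],"angular":[0,0,0],"fingers":255},{"dp":[0,0,0],"angular":[0,0,0],"fingers":255},{"dp":[0,0,0],"angular":[0,0,0],"fingers":255},{"dp":[0,0,0],"angular":[0,0,0],"fingers":255}]' 30
python3 - <<'E'
from h import *
from rig import monitor
s=monitor.sense(); print(s['eef_pos'],s['tcp_rot'])
# commanded pose assumed ~ measured; arc offsets in tool axes, clockwise steps
c=np.array([562.5,-206.2]); p=s['eef_pos'][:2]; print('r',np.hypot(*(p-c)))
a0=np.arctan2(41.15,8.1); R=Ro.from_euler('xyz',s['tcp_rot'])
for k in range(0,17):
    a=a0-k*0.3333; d=42*np.array([np.cos(a)-np.cos(a0),np.sin(a)-np.sin(a0)])
    print(k,np.round(R.inv().apply([d[0],d[1],0])[:2],1))
E
```

```text
clock: 3.0
eef_pos: [571.7, -164.6, 96.1]
tcp_rot: [3.142, -0.0, -0.033]
contact_force: [-0.6, 1.7, 5.4]
opening: 0.2
[ 571.73863211 -164.57151872   96.07957061] [ 3.14150605e+00 -3.81325569e-04 -3.29371389e-02]
r 42.641327097449974
0 [0. 0.]
1 [13.2  4.5]
2 [24.2 13. ]
3 [31.8 24.7]
4 [35.1 38.3]
5 [33.9 52.1]
6 [28.1 64.8]
7 [18.6 75. ]
8 [ 6.2 81.4]
9 [-7.6 83.4]
10 [-21.3  80.9]
11 [-33.4  73.9]
12 [-42.5  63.5]
13 [-47.8  50.5]
14 [-48.5  36.6]
15 [-44.6  23.2]
16 [-36.6  11.9]
```

```bash
python3 -m inch '[{"dp":[6.6,1.7,0],"angular":[0,0,0],"fingers":255},{"dp":[13.2,4.5,0],"angular":[0,0,0],"fingers":255},{"dp":[24.2,13,0],"angular":[0,0,0],"fingers":255},{"dp":[31.8,24.7,0],"angular":[0,0,0],"fingers":255},{"dp":[35.1,38.3,0],"angular":[0,0,0],"fingers":255},{"dp":[33.9,52.1,0],"angular":[0,0,0],"fingers":255},{"dp":[28.1,64.8,0],"angular":[0,0,0],"fingers":255},{"dp":[28.1,64.8,0],"angular":[0,0,0],"fingers":255}]'
python3 -c "
from h import *
from rig import monitor
s=monitor.sense();p=s['eef_pos']-[562.5,-206.2,0];print(s['eef_pos'],np.hypot(*p[:2]),np.arctan2(p[1],p[0]),s['contact_force'])"
```

```text
clock: 3.67
eef_pos: [595.5, -231.3, 96.0]
tcp_rot: [-3.141, 0.003, -0.034]
contact_force: [-6.2, 2.3, 9.6]
opening: 0.201
[ 595.52920456 -231.29512831   96.00256529] 41.48124659206972 -0.6497348071785503 [-6.17051878  2.25422059  9.59301559]
```

```bash
python3 -m inch '[{"dp":[-9.5,10.2,0],"angular":[0,0,0],"fingers":255},{"dp":[-21.9,16.6,0],"angular":[0,0,0],"fingers":255},{"dp":[-35.7,18.6,0],"angular":[0,0,0],"fingers":255},{"dp":[-49.4,16.1,0],"angular":[0,0,0],"fingers":255},{"dp":[-61.5,9.1,0],"angular":[0,0,0],"fingers":255},{"dp":[-70.6,-1.3,0],"angular":[0,0,0],"fingers":255},{"dp":[-75.9,-14.3,0],"angular":[0,0,0],"fingers":255},{"dp":[-76.6,-28.2,0],"angular":[0,0,0],"fingers":255},{"dp":[-72.7,-41.6,0],"angular":[0,0,0],"fingers":255},{"dp":[-72.7,-41.6,0],"angular":[0,0,0],"fingers":255}]'
python3 shot.py wrist w3
python3 -c "
from h import *
from rig import monitor
s=monitor.sense();p=s['eef_pos']-[562.5,-206.2,0];print(s['eef_pos'],np.hypot(*p[:2]),np.arctan2(p[1],p[0]),s['contact_force'])"
```

```text
clock: 4.5
eef_pos: [526.1, -184.2, 96.0]
tcp_rot: [-3.141, 0.001, -0.032]
contact_force: [-4.2, 3.8, 10.3]
opening: 0.203
4.55 [ 525.87879309 -184.65153655   96.00451397] [-3.14043897e+00  1.16067377e-03 -3.18765886e-02] [-3.40830734e-01  4.17161299e-01  1.88805174e+00  1.00396592e-03
  8.37836381e-01 -3.09625745e-01] [-4.41685449  3.75338097 11.19227292] 0.2051981961173073
[ 525.87879309 -184.65153655   96.00451397] 42.49057628319732 2.609735169246268 [-4.41685449  3.75338097 11.19227292]
```

View pics/w3.png

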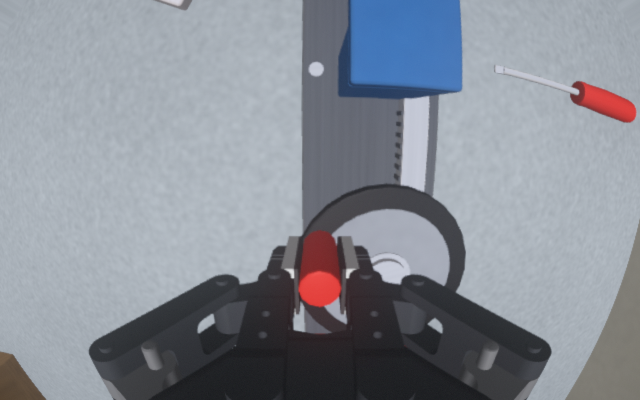

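```bash
cat > st.py <<'E'
from h import *
from rig import monitor
s=monitor.sense();p=s['eef_pos']-[562.5,-206.2,0];a=np.arctan2(p[1],p[0]);f=s['contact_force']
print(s['clock'],s['eef_pos'],'r',np.hypot(*p[:2]),'a',a,f,'tang',f[0]*np.sin(a)-f[1]*np.cos(a),s['wrist_torque'])
E
python3 -m inch '[{"dp":[2.4,-3.9,0],"angular":[0,0,0],"fingers":255},{"dp":[5,-7.3,0],"angular":[0,0,0],"fingers":255},{"dp":[5,-7.3,0],"angular":[0,0,0],"fingers":255}]'; python3 st.py
```

```text
clock: 4.8
eef_pos: [530.7, -177.9, 96.0]
tcp_rot: [-3.14, 0.002, -0.033]
contact_force: [-5.3, 6.5, 11.2]
opening: 0.197
4.8 [ 530.7366678  -177.91890183   95.98816632] r 42.52916394683825 a 2.4141238917275194 [-5.26071977  6.45805542 11.24042522] tang 1.3249831896085547 [ 0.9564668   0.66979963 -0.01387881]
```

```bash
python3 -m inch '[{"dp":[2.9,-3,0],"angular":[0,0,0],"fingers":255},{"dp":[2.9,-3,0],"angular":[0,0,0],"fingers":255}]'; python3 st.py;  python3 -m inch '[{"dp":[3.2,-2.7,0],"angular":[0,0,0],"fingers":255},{"dp":[3.2,-2.7,0],"angular":[0,0,0],"fingers":255}]'; python3 st.py
```

```text
clock: 4.97
eef_pos: [533.6, -175.0, 96.0]
tcp_rot: [-3.14, 0.002, -0.033]
contact_force: [-5.1, 6.7, 12.1]
opening: 0.2
4.9667 [ 533.6252181  -174.98436489   95.99962416] r 42.52256936284119 a 2.3172586616101314 [-5.07271387  6.72481068 12.14298517] tang 0.8425985767587432 [ 1.08508493  0.75874059 -0.07870489]
clock: 5.13
eef_pos: [536.9, -172.2, 96.0]
tcp_rot: [-3.14, 0.002, -0.033]
contact_force: [-6.0, 7.2, 12.0]
opening: 0.2
5.1333 [ 536.86777885 -172.20585225   95.96362686] r 42.57479116603723 a 2.216864409768576 [-6.047383    7.17352051 12.02059035] tang -0.5097468821532898 [ 1.21623946  0.78075678 -0.03636256]
```

```bash
python3 -m inch '[{"dp":[3.3,-2.3,0],"angular":[0,0,0],"fingers":255},{"dp":[3.3,-2.3,0],"angular":[0,0,0],"fingers":255}]'; python3 st.py;  python3 -m inch '[{"dp":[1.8,-1,0],"angular":[0,0,0],"fingers":255},{"dp":[1.8,-1,0],"angular":[0,0,0],"fingers":255}]'; python3 st.py; python3 shot.py scene s3
```

```text
clock: 5.3
eef_pos: [540.3, -169.9, 96.0]
tcp_rot: [-3.139, 0.002, -0.033]
contact_force: [-4.4, 9.2, 12.8]
opening: 0.199
5.3 [ 540.2964913  -169.88525516   95.98514443] r 42.56473295105436 a 2.119569543073884 [-4.44482402  9.1988411  12.76863348] tang 1.00632366701406 [ 1.29978779  0.79912154 -0.01338683]
clock: 5.47
eef_pos: [542.0, -168.9, 96.0]
tcp_rot: [-3.139, 0.003, -0.033]
contact_force: [-5.0, 8.0, 13.1]
opening: 0.204
5.4667 [ 541.97204033 -168.90837835   95.96996624] r 42.56832359171117 a 2.074001148338961 [-5.04006743  8.0305558  13.09404847] tang -0.5426890279819228 [ 1.378096    0.8156222  -0.04198578]
5.5167 [ 541.98376544 -168.94900926   95.99486316] [-3.13913936e+00  2.38849648e-03 -3.32353793e-02] [-0.30585743  0.43106412  1.86431931  0.00229052  0.84917137 -0.2741348 ] [-5.61857771  9.17763727 11.45468527] 0.19776090449166586
```

```bash
python3 shot.py wrist w4; python3 -c "
import cv2
a=cv2.imread('pics/s3.png');cv2.imwrite('pics/s3c.png',cv2.resize(a[200:310,110:310],None,fx=4,fy=4,interpolation=cv2.INTER_CUBIC))"
```

```text
5.5667 [ 541.94010536 -168.94586298   95.9657797 ] [-3.13914094e+00  2.42771369e-03 -3.32222784e-02] [-0.30586797  0.43106776  1.86440094  0.00227443  0.84912348 -0.27414786] [-5.1396064   7.61612762 12.07738098] 0.2044313217402571
```

View pics/s3c.png

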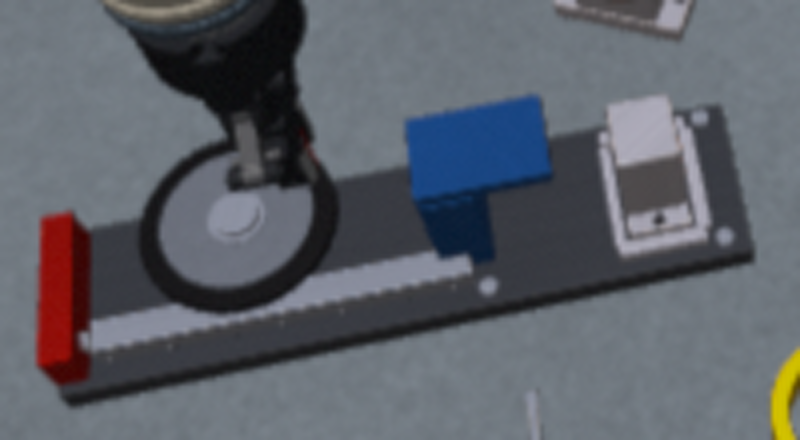

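View pics/w4.png

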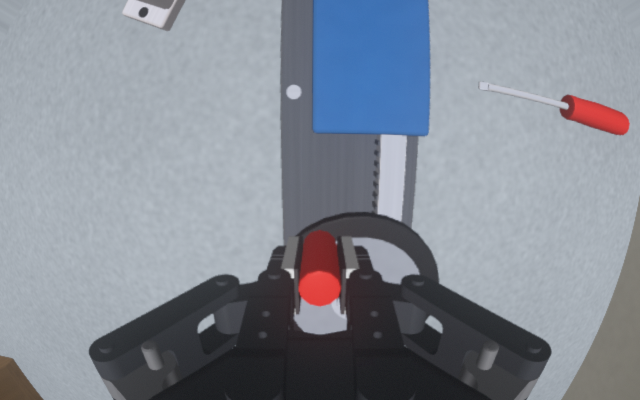

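```bash
python3 - <<'E'
from h import *
D=load("pics/w4.npz"); P=fplane(D,[[313,132.5],[428,135]],112); print(P)
n=np.array([569.8,13.7]); ey=np.array([.033,1]); print((P[:,:2]-n)@ey)
E
```

```text
[[ 540.71857583 -109.36849812  112.        ]
 [ 589.75722147 -110.84840316  112.        ]]
[-124.02818512 -123.88981485]
```

```bash
python3 -m inch '[{"dp":[1.3,-0.8,0],"angular":[0,0,0],"fingers":255},{"dp":[1.3,-0.8,0],"angular":[0,0,0],"fingers":255}]'; python3 st.py;  python3 -m inch '[{"dp":[1.3,-0.8,0],"angular":[0,0,0],"fingers":255},{"dp":[1.3,-0.8,0],"angular":[0,0,0],"fingers":255}]'; python3 st.py
```

```text
clock: 5.73
eef_pos: [543.3, -168.2, 96.0]
tcp_rot: [-3.139, 0.002, -0.033]
contact_force: [-5.6, 8.4, 13.0]
opening: 0.2
5.7333 [ 543.28828704 -168.19418661   95.97559047] r 42.58558166998058 a 2.038829518804109 [-5.60933855  8.38131655 12.97634107] tang -1.2250161732691454 [ 1.38114626  0.81139996 -0.00845824]
clock: 5.9
eef_pos: [544.7, -167.5, 96.0]
tcp_rot: [-3.139, 0.002, -0.033]
contact_force: [-5.1, 8.4, 11.9]
opening: 0.203
5.9 [ 544.74507021 -167.49989659   95.98272205] r 42.578580718475465 a 2.0009297249270785 [-5.10800798  8.43527472 11.87966496] tang -1.1252776849351678 [ 1.2874822   0.75641929 -0.07137245]
```

```bash
python3 -m inch '[{"dp":[1.9,-0.9,0],"angular":[0,0,0],"fingers":255},{"dp":[1.9,-0.9,0],"angular":[0,0,0],"fingers":255}]'; python3 st.py;  python3 -m inch '[{"dp":[1.9,-0.8,0],"angular":[0,0,0],"fingers":255},{"dp":[1.9,-0.8,0],"angular":[0,0,0],"fingers":255}]'; python3 st.py; python3 shot.py wrist w5
```

```text
clock: 6.07
eef_pos: [545.9, -167.0, 96.0]
tcp_rot: [-3.14, 0.004, -0.033]
contact_force: [-8.3, 5.9, 14.2]
opening: 0.199
6.0667 [ 545.93101844 -166.96964599   95.97187454] r 42.585817192040956 a 1.9704211596723402 [-8.29132266  5.9088754  14.17436828] tang -5.33904221141845 [ 0.93989848  1.2187661  -0.04405687]
clock: 6.23
eef_pos: [546.3, -166.7, 95.9]
tcp_rot: [-3.14, 0.007, -0.032]
contact_force: [-15.1, 1.8, 19.7]
opening: 0.199
6.2333 [ 546.28339167 -166.73671396   95.894823  ] r 42.66531765543731 a 1.9606885998382166 [-15.06556259   1.78623709  19.6835799 ] tang -13.255963612976293 [0.33567862 2.25529004 0.0377441 ]
6.2833 [ 546.27870562 -166.74634337   95.9128909 ] [-3.14039497  0.00660246 -0.03241816] [-2.98535297e-01  4.37241084e-01  1.85396189e+00 -7.68352885e-04
  8.57074852e-01 -2.65608239e-01] [-14.72031076   2.18524402  17.7805879 ] 0.1998647797124528
```

View pics/w5.png

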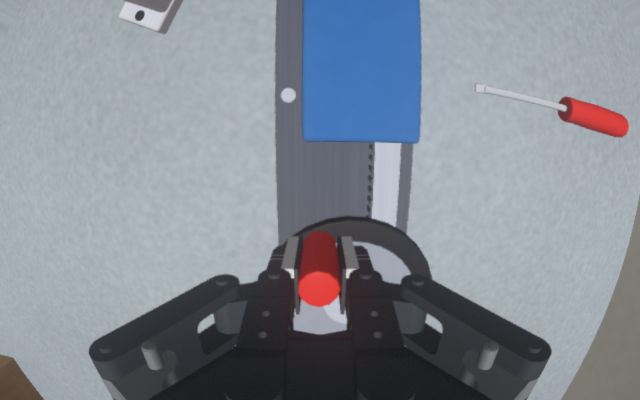

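The stop is reached: tangential reaction jumped to -13 N and motion stalled at 5.70 rad turned. Releasing and rising.

```bash
python3 -m inch '[{"dp":[0,0,0],"angular":[0,0,0],"fingers":0},{"dp":[0,0,0],"angular":[0,0,0],"fingers":0},{"dp":[0,0,0],"angular":[0,0,0],"fingers":0},{"dp":[0,0,0],"angular":[0,0,0],"fingers":0},{"dp":[0,0,0],"angular":[0,0,0],"fingers":0},{"dp":[0,0,0],"angular":[0,0,0],"fingers":0},{"dp":[0,0,-30],"angular":[0,0,0],"fingers":0},{"dp":[0,0,-70],"angular":[0,0,0],"fingers":0},{"dp":[0,0,-110],"angular":[0,0,0],"fingers":0},{"dp":[0,0,-150],"angular":[0,0,0],"fingers":0},{"dp":[0,0,-150],"angular":[0,0,0],"fingers":0}]'; python3 -c "
from h import *
goto([570,-20,246],[np.pi,0,-0.033])"
```

```text
clock: 7.2
eef_pos: [553.4, -168.6, 253.9]
tcp_rot: [3.138, -0.012, -0.033]
contact_force: [1.6, -0.4, 1.0]
opening: 0.997
dp [11.6, -149.1, 7.6] ang [0.0031, -0.0116, 0.0]
```

```bash
python3 -m inch '[{"dp":[16,-40,5],"angular":[0,0,0],"fingers":0},{"dp":[16,-80,5],"angular":[0,0,0],"fingers":0},{"dp":[16,-120,5],"angular":[0,0,0],"fingers":0},{"dp":[16,-155,5],"angular":[0,0,0],"fingers":0},{"dp":[16,-155,5],"angular":[0,0,0],"fingers":0},{"dp":[16,-155,5],"angular":[0,0,0],"fingers":0},{"dp":[16,-155,5],"angular":[0,0,0],"fingers":0}]'; python3 shot.py wrist w6
```

```text
clock: 7.78
eef_pos: [570.5, -13.1, 240.5]
tcp_rot: [3.141, 0.0, -0.032]
contact_force: [0.1, -0.7, 1.1]
opening: 1.003
7.8333 [570.51877089 -13.66475125 240.51940254] [ 3.14123668e+00  1.30919252e-04 -3.31245943e-02] [-2.63620745e-02  2.60159812e-01  1.74188356e+00 -3.90844973e-04
  1.13968263e+00  6.92584764e-03] [ 0.08056375 -0.01219978  0.32401953] 0.9987903919232817
```

View pics/w6.png

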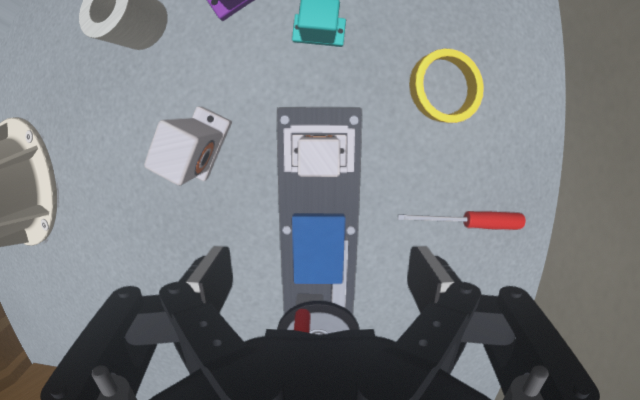

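The slide is open and the block's top face is clear at about (319,157). Measuring it.

```bash
python3 - <<'E'
from h import *
D=load("pics/w6.npz"); im=D['im']
cv2.imwrite('pics/w6c.png',cv2.resize(im[95:300,265:375],None,fx=5,fy=5,interpolation=cv2.INTER_CUBIC)[:600])
g=cv2.cvtColor(im,cv2.COLOR_BGR2GRAY)
print(g[158,285:355].tolist()); print(g[125:190,320].tolist())
E
```

```text
[202, 207, 208, 208, 208, 204, 161, 183, 204, 205, 204, 201, 178, 189, 201, 203, 203, 204, 207, 208, 208, 207, 206, 207, 208, 208, 208, 207, 207, 208, 209, 208, 208, 209, 211, 210, 209, 206, 206, 207, 209, 209, 210, 210, 210, 209, 207, 206, 207, 208, 208, 206, 204, 199, 183, 183, 202, 204, 203, 199, 173, 152, 177, 206, 208, 208, 208, 207, 195, 142]
[170, 204, 208, 208, 208, 207, 196, 166, 113, 96, 87, 129, 126, 130, 169, 199, 204, 206, 207, 209, 210, 211, 210, 210, 210, 209, 208, 208, 206, 206, 206, 208, 209, 210, 210, 210, 209, 209, 208, 209, 209, 209, 208, 208, 208, 208, 208, 208, 209, 203, 185, 153, 109, 101, 102, 103, 101, 101, 101, 101, 101, 100, 101, 100, 101]
```

View pics/w6c.png

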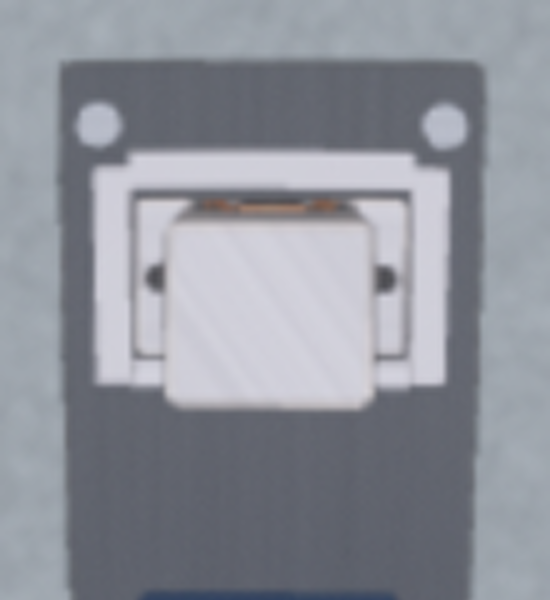

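```bash
python3 - <<'E'
from h import *
D=load("pics/w6.npz")
g=lambda u,v:(265+u/5,95+v/5)
P=fplane(D,[g(165,310),g(375.5,310),g(270,218.5),g(270,409.5),g(190,218),g(350,220.5),g(190,409),g(350,410)],95); print(np.round(P,1).tolist())
print('cx',P[:2].mean(0),'cy',P[2:4].mean(0),'size',np.linalg.norm(P[0]-P[1]),np.linalg.norm(P[2]-P[3]))
for a,b in((4,5),(6,7),(0,1)): d=P[b]-P[a]; print(np.arctan2(d[1],d[0]))
# nest outer corners at z28
Q=fplane(D,[g(95,385),g(446,385),g(130,152),g(415,154)],28); print(np.round(Q,1).tolist())
# plate front edge z112
print(fplane(D,[(295,214.5),(344,214.5)],112), fplane(D,[(295,283),(344,283)],112))
E
```

```text
[[550.6, 14.7, 95.0], [590.3, 13.5, 95.0], [570.9, 31.3, 95.0], [569.8, -5.1, 95.0], [556.0, 31.9, 95.0], [585.8, 30.5, 95.0], [554.6, -4.5, 95.0], [585.0, -5.6, 95.0]]
cx [570.44857195  14.10632753  95.        ] cy [570.37189511  13.12735582  95.        ] size 39.625721841817025 36.426290997285825
-0.04699762293701586
-0.037513983971459997
-0.031166261241487903
[[528.4, -11.4, 28.0], [610.8, -14.0, 28.0], [539.2, 42.7, 28.0], [604.3, 40.2, 28.0]]
[[546.54763597 -36.4131851  112.        ]
 [592.01566012 -37.82712482 112.        ]] [[ 542.08814815 -110.05268393  112.        ]
 [ 591.89380123 -111.6052264   112.        ]]
```

```bash
python3 - <<'E'
from h import *
S=load("pics/scene0.npz"); T=load("pics/top0.npz")
for n,D,(x0,y0,x1,y1) in (("scene",S,(430,80,515,160)),("top",T,(145,190,245,255))):
    im=D['im'][y0:y1,x0:x1]; f=8 if n=="scene" else 7
    b=cv2.resize(im,None,fx=f,fy=f,interpolation=cv2.INTER_CUBIC); cv2.imwrite(f'pics/cam_{n}.png',b)
    # green led and column top
    h=cv2.cvtColor(D['im'],cv2.COLOR_BGR2HSV).astype(int)
    m=((h[...,0]>45)&(h[...,0]<85)&(h[...,1]>90)); m[:y0]=0;m[y1:]=0;m[:,:x0]=0;m[:,x1:]=0
    vv,uu=np.nonzero(m); print(n,'led',uu.mean() if len(uu) else None,vv.mean() if len(vv) else None,len(uu))
E
```

```text
scene led 447.737003058104 84.10397553516819 327
top led 195.5 210.0 2
```

View pics/cam_scene.png

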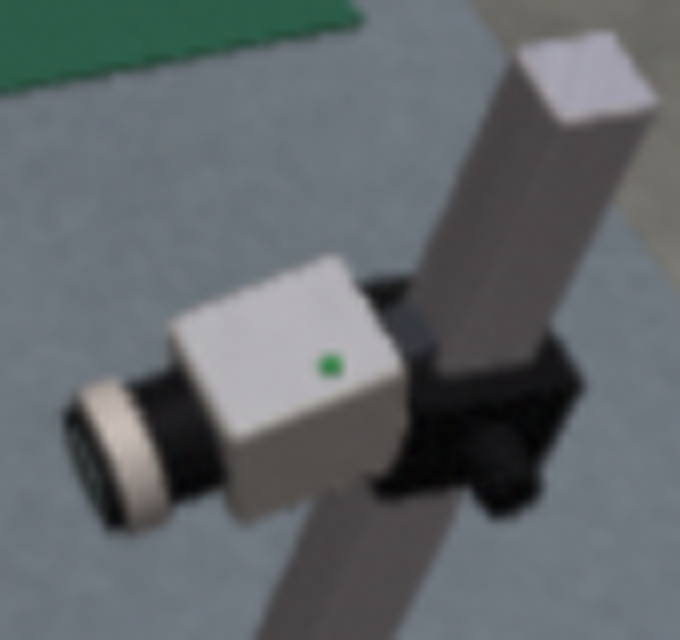

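View pics/cam_top.png

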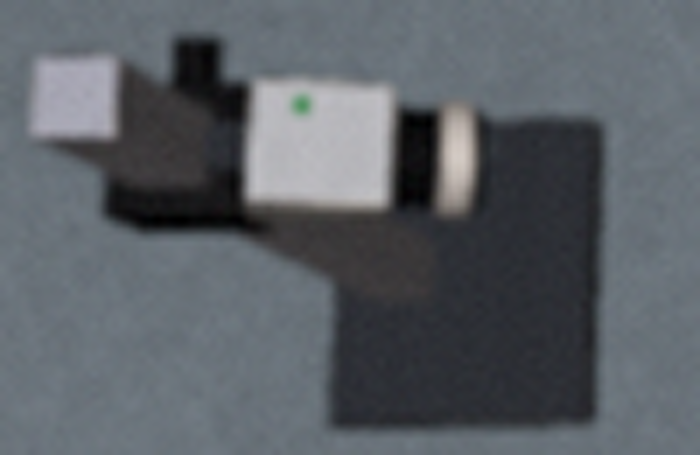

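```bash
cat >> h.py <<'E'
def prays(D,uv):
    uv=np.atleast_2d(uv).astype(float); c=np.c_[(uv[:,0]-D['cx'])/D['fx'],(uv[:,1]-D['cy'])/D['fy'],np.ones(len(uv))]@D['R']
    return c/np.linalg.norm(c,axis=1,keepdims=True), -D['R'].T@D['t']
def tri(rays):
    A=0;b=0
    for w,o in rays: M=np.eye(3)-np.outer(w,w); A=A+M; b=b+M@o
    X=np.linalg.solve(A,b); return X,[np.linalg.norm((np.eye(3)-np.outer(w,w))@(X-o)) for w,o in rays]
E
python3 - <<'E'
from h import *
S=load("pics/scene0.npz"); T=load("pics/top0.npz")
s=lambda u,v:((u+.5)/8-.5+430,(v+.5)/8-.5+80); t=lambda u,v:((u+.5)/7-.5+145,(v+.5)/7-.5+190)
pts={'A':((175,322),(392,212)),'B':((340,255),(247,207)),'C':((405,370),(250,80)),'D':((235,440),(393,84)),
 'led':((331,366),(302,104)),'colTL':((519,50),(31,137)),'colTR':((612,33),(30,58)) ,'x':((658,101),(117,56)),'y':((565,124),(118,136))}
# column: scene corners: left(519,50)= -y,-x ; (612,33)= +y,-x ; (658,101)= +y,+x ; (565,124)= -y,+x ; top: left=+y, up=+x
pts['c--']=((519,50),(118,136)); pts['c+-']=((612,33),(31,137)); pts['c++']=((658,101),(30,58)); pts['c-+']=((565,124),(117,56))
for k in ('colTL','colTR','x','y'): pts.pop(k)
P={}
for k,(a,b) in pts.items():
    wa,oa=prays(S,s(*a)); wb,ob=prays(T,t(*b)); X,e=tri([(wa[0],oa),(wb[0],ob)]); P[k]=X; print(k,np.round(X,1),np.round(e,1))
d=lambda a,b:np.linalg.norm(P[a]-P[b])
print('AB',d('A','B'),'DC',d('D','C'),'AD',d('A','D'),'BC',d('B','C'))
ax=(P['A']-P['B']+P['D']-P['C']); ax/=np.linalg.norm(ax); print('look dir',ax,'slant',np.arcsin(-ax[2]),'yaw of y',np.arctan2(ax[0],-ax[1]))
xx=P['D']-P['A']+P['C']-P['B']; print('x dir',xx/np.linalg.norm(xx), np.arctan2(xx[1],xx[0]))
cx=P['c-+']-P['c--']+P['c++']-P['c+-']; cy=P['c++']-P['c-+']+P['c+-']-P['c--']; print('col yaw',np.arctan2(cx[1],cx[0]),np.arctan2(-cy[0],cy[1]), 'col',np.mean([P[k] for k in('c--','c+-','c++','c-+')],0))
E
```

```text
A [520.8 413.3 286.3] [2.3 2.3]
B [522.1 455.7 300.7] [1. 1.]
C [563.8 453.2 302.8] [0.2 0.2]
D [563.3 410.8 288.6] [0.7 0.7]
led [555.6 437.4 299.9] [0.4 0.4]
c-- [532.8 471.8 373.8] [1.7 1.7]
c+- [533.5 497.1 374.2] [0.5 0.5]
c++ [557.6 496.6 374.9] [0.6 0.6]
c-+ [557.7 471.7 373.4] [0.6 0.6]
AB 44.729325326379616 DC 44.67974166585156 AD 42.67755285608753 BC 41.85351803622827
look dir [-0.02031698 -0.94745118 -0.31925457] slant 0.32494279437364226 yaw of y -0.021440545962301334
x dir [ 0.9968396  -0.06011004  0.05193846] -0.06022768148235947
col yaw -0.011964061702276475 -0.01289649323172111 col [545.40927053 484.27014414 374.07466502]
```

The inspection camera at scene (455,130) and top (190,212) gives a lens around (543,389,257). I'll refine it with a tilted wrist view before grasping.

```bash
python3 - <<'E'
from h import *
goto([545,120,300],None,Rt=Ro.from_euler('x',0.95)*Ro.from_euler('xyz',[np.pi,0,0]))
E
```

```text
dp [-29.9, -132.7, -59.5] ang [0.9503, -0.0156, -0.0307]
```

```bash
python3 -m inch '[{"dp":[-30,-40,-60],"angular":[0.12,0,0],"fingers":0},{"dp":[-30,-80,-60],"angular":[0.24,0,0],"fingers":0},{"dp":[-30,-110,-60],"angular":[0.36,0,0],"fingers":0},{"dp":[-30,-133,-60],"angular":[0.48,0,-0.03],"fingers":0},{"dp":[-30,-133,-60],"angular":[0.6,-0.015,-0.03],"fingers":0},{"dp":[-30,-133,-60],"angular":[0.72,-0.015,-0.03],"fingers":0},{"dp":[-30,-133,-60],"angular":[0.84,-0.015,-0.03],"fingers":0},{"dp":[-30,-133,-60],"angular":[0.95,-0.015,-0.03],"fingers":0},{"dp":[-30,-133,-60],"angular":[0.95,-0.015,-0.03],"fingers":0},{"dp":[-30,-133,-60],"angular":[0.95,-0.015,-0.03],"fingers":0},{"dp":[-30,-133,-60],"angular":[0.95,-0.015,-0.03],"fingers":0}]'; python3 shot.py wrist w7
```

```text
clock: 8.75
eef_pos: [545.4, 120.0, 300.8]
tcp_rot: [-2.195, -0.001, -0.002]
contact_force: [-0.2, 0.1, 0.3]
opening: 1.0
8.8 [545.43879756 120.55560619 301.36446922] [-2.19451091e+00 -1.80752580e-03 -9.83420314e-04] [-0.28426801  0.34477014  1.8253986   0.90714861  1.4273239  -0.64353719] [ 0.07305648 -1.09849459 -0.39981841] 0.999454533697684
```

View pics/w7.png

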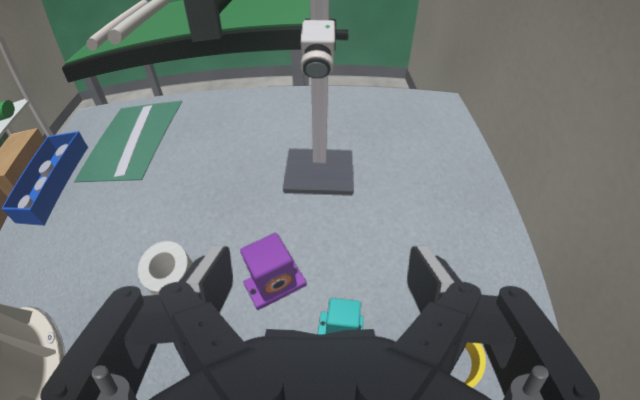

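```bash
python3 - <<'E'
import cv2
im=cv2.imread('pics/w7.png'); cv2.imwrite('pics/w7c.png',cv2.resize(im[0:100,270:370],None,fx=6,fy=6,interpolation=cv2.INTER_CUBIC))
cv2.imwrite('pics/w7d.png',cv2.resize(im[100:220,265:375],None,fx=5,fy=5,interpolation=cv2.INTER_CUBIC))
E
```

```text
(no output)
```

View pics/w7c.png

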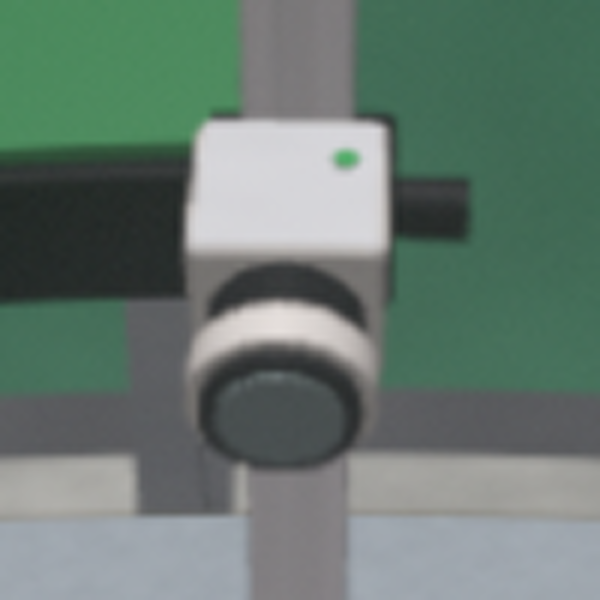

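View pics/w7d.png

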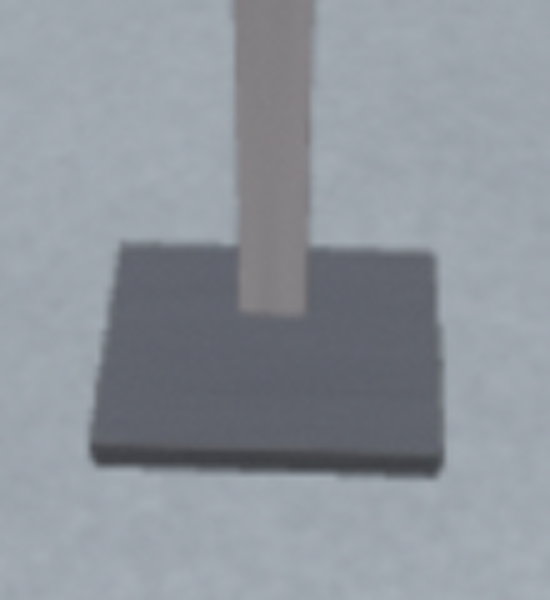

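```bash
python3 - <<'E'
from h import *
S=load("pics/scene0.npz"); T=load("pics/top0.npz"); W=load("pics/w7.npz")
c6=lambda u,v:((u+.5)/6-.5+270,(v+.5)/6-.5); c5=lambda u,v:((u+.5)/5-.5+265,(v+.5)/5-.5+100)
s=lambda u,v:((u+.5)/8-.5+430,(v+.5)/8-.5+80); t=lambda u,v:((u+.5)/7-.5+145,(v+.5)/7-.5+190)
B=fplane(W,[c5(120,243),c5(436,250),c5(443,458),c5(92,445)],16); print(np.round(B,1).tolist(), B.mean(0))
for a,b in((0,1),(3,2)): d=B[b]-B[a]; print('yaw x',np.arctan2(d[1],d[0]),np.linalg.norm(d))
for a,b in((3,0),(2,1)): d=B[b]-B[a]; print('yaw y',np.arctan2(-d[0],d[1]),np.linalg.norm(d))
def R(D,f,uv):
    w,o=f(D,uv); return w[0],o
def T3(name,rs): X,e=tri(rs); print(name,np.round(X,1),np.round(e,1)); return X
lw=R(W,frays,c6(281,408)); 
for sc in((97,463),(100,464)): T3('lens w+s',[lw,R(S,prays,s(*sc))])
T3('led w+s',[R(W,frays,c6(346,159)),R(S,prays,s(331,366))]); T3('led w+t',[R(W,frays,c6(346,159)),R(T,prays,t(302,104))])
P={}
for k,a,w,tt in (('A',(175,322),(188,248),(392,212)),('B',(340,255),(203,122),(247,207)),('C',(405,370),(388,122),(250,80)),('D',(235,440),(390,248),(393,84))):
    P[k]=T3(k+' all',[R(S,prays,s(*a)),R(W,frays,c6(*w)),R(T,prays,t(*tt))]); T3(k+' s+w',[R(S,prays,s(*a)),R(W,frays,c6(*w))])
ax=(P['A']-P['B']+P['D']-P['C']); ax/=np.linalg.norm(ax); print('look',ax,np.arcsin(-ax[2]),np.arctan2(ax[0],-ax[1]))
xx=P['D']-P['A']+P['C']-P['B']; print('x',np.arctan2(xx[1],xx[0]),'ctr',np.mean(list(P.values()),0))
E
```

```text
[[481.9, 516.1, 16.0], [611.2, 511.9, 16.0], [605.8, 400.6, 16.0], [479.0, 406.8, 16.0]] [544.47513622 458.84147705  16.        ]
yaw x -0.032647960638794535 129.3716752026881
yaw x -0.048730338600631355 127.01200102083077
yaw y -0.0267956449846898 109.29952756976999
yaw y -0.048242565255110746 111.3537626774985
lens w+s [541.4 391.3 262.6] [0.4 0.4]
lens w+s [541.4 392.3 262. ] [0.5 0.5]
led w+s [555.5 437.7 301.3] [1. 1.]
led w+t [554.8 436.2 302.6] [0. 0.]
A all [521.5 412.6 289.3] [2.3 1.5 3.1]
A s+w [522.4 414.5 289.4] [0.8 0.8]
B all [523.  454.6 303.9] [1.5 1.6 2.1]
B s+w [524.3 454.6 304.7] [1. 1.]
C all [564.2 452.4 305. ] [1.2 1.1 0.8]
C s+w [564.9 451.4 305.7] [0.9 0.9]
D all [563.5 410.3 290.6] [1.1 1.  1.2]
D s+w [564.  410.8 290.8] [0.9 0.9]
look [-0.02418282 -0.94518654 -0.32563414] 0.33168234658059587 -0.025579650982144413
x -0.05365679824701079 ctr [543.07771484 432.48905787 297.23329391]
```

```bash
python3 - <<'E'
from h import *
goto([570.4,13.3,150],[np.pi,0,-0.037]);
E
```

```text
dp [24.8, 185.5, 1.4] ang [-0.947, 0.0154, 0.0341]
```

```bash
python3 -m inch '[{"dp":[25,30,-20],"angular":[-0.12,0,0],"fingers":0},{"dp":[25,60,-30],"angular":[-0.24,0,0],"fingers":0},{"dp":[25,90,-30],"angular":[-0.36,0,0],"fingers":0},{"dp":[25,120,-30],"angular":[-0.48,0,0],"fingers":0},{"dp":[25,150,-25],"angular":[-0.6,0.01,0.02],"fingers":0},{"dp":[25,170,-20],"angular":[-0.72,0.01,0.03],"fingers":0},{"dp":[25,185,-10],"angular":[-0.84,0.015,0.034],"fingers":0},{"dp":[25,185.5,1],"angular":[-0.947,0.015,0.034],"fingers":0},{"dp":[25,185.5,1],"angular":[-0.947,0.015,0.034],"fingers":0},{"dp":[25,185.5,1],"angular":[-0.947,0.015,0.034],"fingers":0},{"dp":[25,185.5,1],"angular":[-0.947,0.015,0.034],"fingers":0}]'; python3 shot.py wrist w8;python3 - <<'E'
from h import *
goto([570.4,13.3,46.5],[np.pi,0,-0.037]);
E
```

```text
clock: 9.72
eef_pos: [570.8, 14.7, 150.7]
tcp_rot: [-3.137, -0.001, -0.034]
contact_force: [0.6, 0.2, -0.4]
opening: 1.0
9.7667 [570.71392917  13.90370489 150.53443415] [-3.13734914e+00 -4.90734407e-04 -3.57538363e-02] [0.01920226 0.36007644 1.82427354 0.00515197 0.95652584 0.05198716] [-0.45449411 -0.44798916  0.91948607] 0.9963128106415032
dp [-0.3, 1.1, 104.0] ang [-0.0042, -0.0005, 0.0012]
```

View pics/w8.png

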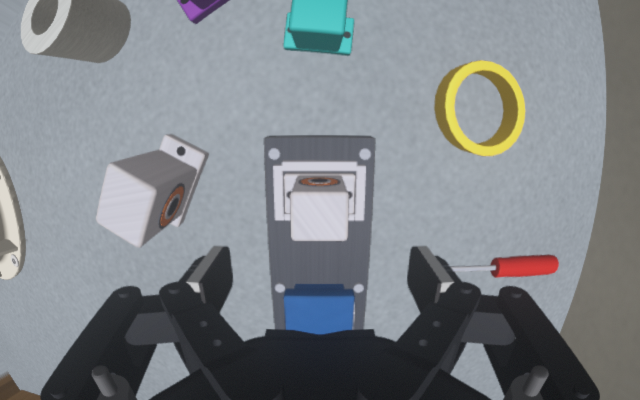

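The block is centred between the fingers (~320,210), so I'll descend and grip.

```bash
python3 -m inch '[{"dp":[-0.3,1,25],"angular":[-0.004,0,0.001],"fingers":0},{"dp":[-0.3,1,50],"angular":[-0.004,0,0.001],"fingers":0},{"dp":[-0.3,1,75],"angular":[-0.004,0,0.001],"fingers":0},{"dp":[-0.3,1,95],"angular":[-0.004,0,0.001],"fingers":0},{"dp":[-0.3,1,104],"angular":[-0.004,0,0.001],"fingers":0},{"dp":[-0.3,1,104],"angular":[-0.004,0,0.001],"fingers":0},{"dp":[-0.3,1,104],"angular":[-0.004,0,0.001],"fingers":0}]'
python3 -m inch '[{"dp":[0,0,0],"angular":[0,0,0],"fingers":255},{"dp":[0,0,0],"angular":[0,0,0],"fingers":255},{"dp":[0,0,0],"angular":[0,0,0],"fingers":255},{"dp":[0,0,0],"angular":[0,0,0],"fingers":255},{"dp":[0,0,0],"angular":[0,0,0],"fingers":255},{"dp":[0,0,0],"angular":[0,0,0],"fingers":255},{"dp":[0,0,0],"angular":[0,0,0],"fingers":255}]' 60; python3 st.py
```

```text
clock: 10.35
eef_pos: [569.9, 12.3, 45.8]
tcp_rot: [3.141, 0.001, -0.039]
contact_force: [-0.2, -0.3, 0.6]
opening: 0.996
clock: 10.93
eef_pos: [570.2, 13.1, 46.3]
tcp_rot: [3.141, 0.0, -0.037]
contact_force: [-0.2, -1.1, 6.6]
opening: 0.46
10.9333 [570.21098002  13.14719013  46.30925357] r 219.48268503851602 a 1.5356565745534476 [-0.24711701 -1.06608354  6.647234  ] tang -0.20951025101426554 [-0.11252146  0.19036957 -0.04271399]
```

```bash
python3 -m inch '[{"dp":[0,0,-6],"angular":[0,0,0],"fingers":255},{"dp":[0,0,-15],"angular":[0,0,0],"fingers":255},{"dp":[0,0,-30],"angular":[0,0,0],"fingers":255},{"dp":[0,0,-50],"angular":[0,0,0],"fingers":255},{"dp":[0,0,-75],"angular":[0,0,0],"fingers":255},{"dp":[0,0,-100],"angular":[0,0,0],"fingers":255},{"dp":[0,0,-125],"angular":[0,0,0],"fingers":255},{"dp":[0,0,-140],"angular":[0,0,0],"fingers":255},{"dp":[0,0,-140],"angular":[0,0,0],"fingers":255},{"dp":[0,0,-140],"angular":[0,0,0],"fingers":255}]'; python3 st.py; python3 shot.py wrist w9; python3 - <<'E'
from h import *
Rg=Ro.from_euler('z',-0.038)*Ro.from_euler('x',0.35)
lens=np.array([541.4,390.3,261]); 
def tgt(back): 
    vp=lens-(120+back)*Rg.apply([0,1,0]); c=vp-Rg.apply([0,18,6]); Rt=Rg*Ro.from_euler('x',np.pi)
    return c+Rt.apply([0,0,11.2]),Rt,vp
for b in(60,0):
    p,Rt,vp=tgt(b); print(b,vp,p); goto(p,None,Rt=Rt)
E
```

```text
clock: 11.77
eef_pos: [569.9, 13.3, 186.1]
tcp_rot: [3.141, 0.0, -0.037]
contact_force: [0.7, 0.4, -2.9]
opening: 0.46
11.7667 [569.85862286  13.34141813 186.07475732] r 219.6647072338271 a 1.5372907174395805 [ 0.70896287  0.43983695 -2.92916502] tang 0.6938307132950874 [-0.0146302   0.0286756  -0.03274537]
11.8167 [569.10537371  13.28423406 184.86764526] [ 3.14052497e+00  2.26613894e-03 -3.73498196e-02] [ 2.12648071e-02  3.17836583e-01  1.79745117e+00 -1.08931558e-03
  1.02862996e+00  5.91765808e-02] [-0.48345728 -0.03398704 -2.25722078] 0.462826205570255
60 [534.97623689 221.33497788 199.27839466] [534.55792465 210.33206022 176.94902346]
dp [-41.9, -195.6, 7.8] ang [0.3511, 0.0024, 0.0002]
0 [537.11749126 277.65665192 219.85226311] [536.69917902 266.65373426 197.52289191]
dp [-41.9, -252.0, -12.8] ang [0.3511, 0.0024, 0.0002]
```

View pics/w9.png

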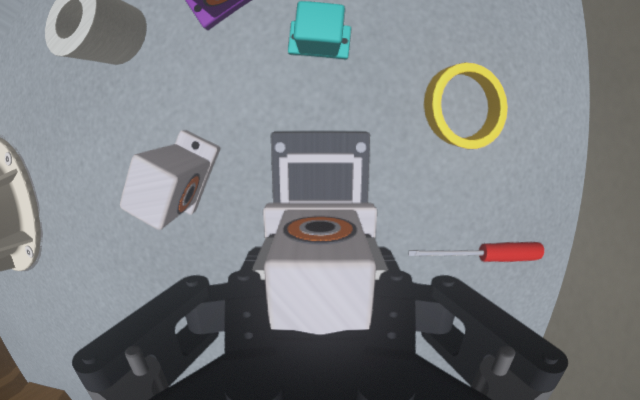

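The block is out and upright in the gripper, with its bearing at (320,228) facing +y. Moving to the pre-present pose, 60 mm short.

```bash
python3 -m inch '[{"dp":[-8,-25,-5],"angular":[0,0,0],"fingers":255},{"dp":[-16,-50,-5],"angular":[0.03,0,0],"fingers":255},{"dp":[-24,-80,-3],"angular":[0.08,0,0],"fingers":255},{"dp":[-32,-110,0],"angular":[0.14,0,0],"fingers":255},{"dp":[-38,-140,2],"angular":[0.2,0,0],"fingers":255},{"dp":[-42,-170,5],"angular":[0.26,0,0],"fingers":255},{"dp":[-42,-188,7],"angular":[0.31,0,0],"fingers":255},{"dp":[-42,-196,8],"angular":[0.35,0.002,0],"fingers":255},{"dp":[-42,-196,8],"angular":[0.35,0.002,0],"fingers":255},{"dp":[-42,-196,8],"angular":[0.35,0.002,0],"fingers":255},{"dp":[-42,-196,8],"angular":[0.35,0.002,0],"fingers":255}]'; python3 shot.py wrist w10; python3 shot.py scene s10; python3 shot.py top t10
python3 -c "
import cv2
a=cv2.imread('pics/s10.png');cv2.imwrite('pics/s10c.png',cv2.resize(a[70:240,350:530],None,fx=4,fy=4,interpolation=cv2.INTER_CUBIC)[:600])
a=cv2.imread('pics/t10.png');cv2.imwrite('pics/t10c.png',cv2.resize(a[170:270,140:310],None,fx=4,fy=4,interpolation=cv2.INTER_CUBIC))"
```

```text
clock: 12.73
eef_pos: [534.6, 210.0, 176.3]
tcp_rot: [-2.795, 0.001, -0.038]
contact_force: [-0.7, 0.1, -2.7]
opening: 0.463
12.7833 [534.91079421 210.09305878 176.65248657] [-2.79415835e+00  5.58012167e-04 -3.80310175e-02] [ 0.17159787  0.30774299  1.88772511  0.43254328  0.91858612 -0.05068363] [-0.31342279  1.38562976 -2.69924736] 0.4625841561656266
12.8333 [535.06128413 210.2200856  176.90652125] [-2.79379802e+00  6.00780238e-05 -3.79518746e-02] [ 0.17163011  0.30746195  1.88755994  0.43288208  0.91855791 -0.05095428] [-0.1968328  -0.1838584  -1.37748678] 0.4578630158483498
12.8833 [535.15913574 210.33692792 177.10446022] [-2.79345222e+00 -2.57073274e-04 -3.79641498e-02] [ 0.17165053  0.30724381  1.88745098  0.43323164  0.91856357 -0.05113477] [ 0.24985716 -0.69377465 -3.70745057] 0.4615203859900878
```

View pics/w10.png

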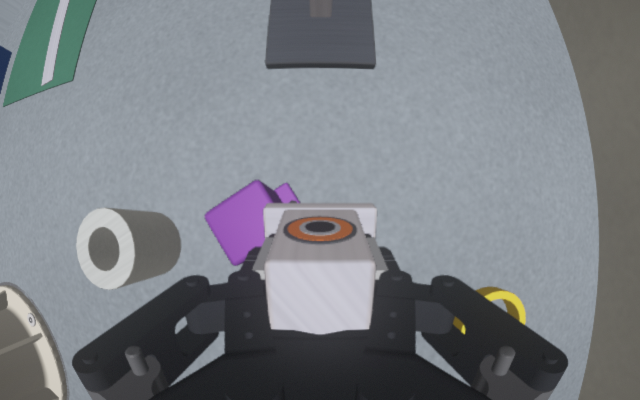

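View pics/s10c.png

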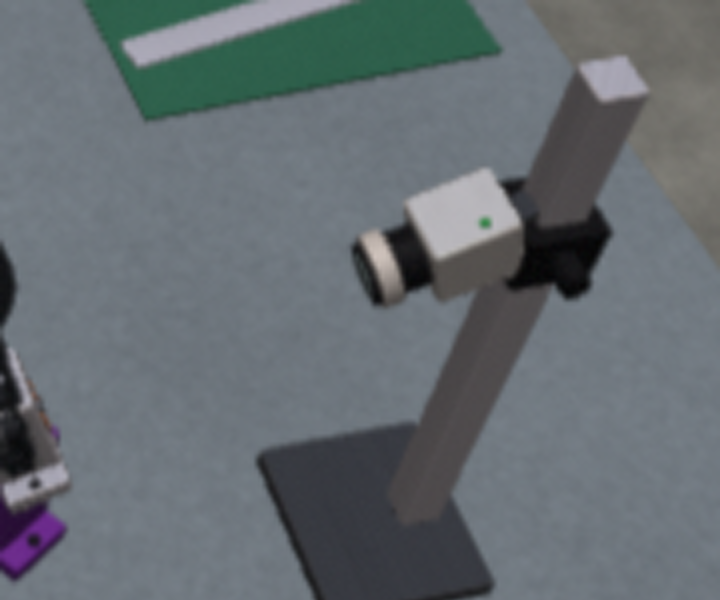

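View pics/t10c.png

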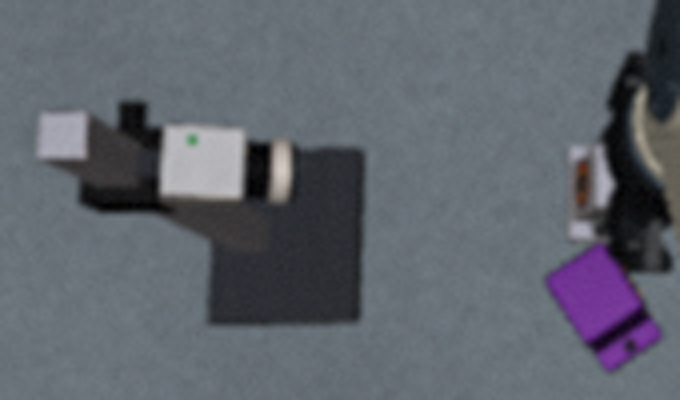

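```bash
python3 - <<'E'
from h import *
for f in('w9','w10'):
    D=load(f"pics/{f}.npz"); im=D['im']; hsv=cv2.cvtColor(im,cv2.COLOR_BGR2HSV).astype(int)
    m=((hsv[...,0]<20)&(hsv[...,1]>110)&(hsv[...,2]>60)).astype(np.uint8); m[:205]=0;m[250:]=0;m[:,:275]=0;m[:,365:]=0
    cn=max(cv2.findContours(m,0,2)[0],key=cv2.contourArea); e=cv2.fitEllipse(cn); print(f,e)
    R=Ro.from_euler('xyz',D['rot']); w,o=frays(D,[e[0],(e[0][0]-e[1][1]/2,e[0][1]),(e[0][0]+e[1][1]/2,e[0][1])]); w=R.inv().apply(w); o=R.inv().apply(o-D['eef'])
    for yp in(-18,): X=o+w*((yp-o[1])/w[:,1])[:,None]; print('seal in tool',np.round(X,1).tolist())
    # row profile of edges
    g=cv2.cvtColor(im,cv2.COLOR_BGR2GRAY); cv2.imwrite(f'pics/{f}c.png',cv2.resize(im[195:340,250:390],None,fx=4,fy=4,interpolation=cv2.INTER_CUBIC))
D=load("pics/w10.npz"); P=fplane(D,[(267,66.5),(374.5,67)],0); print(P,np.arctan2(*(P[1]-P[0])[[1,0]]),np.linalg.norm(P[1]-P[0]))
cv2.imwrite('pics/w10b.png',cv2.resize(D['im'][0:90,250:390],None,fx=5,fy=5,interpolation=cv2.INTER_CUBIC))
E
```

```text
w9 ((319.7110595703125, 228.60670471191406), (22.964143753051758, 63.19125747680664), 90.11626434326172)
seal in tool [[0.3, -18.0, -18.0], [-13.6, -18.0, -18.1], [14.2, -18.0, -18.1]]
w10 ((319.625, 228.62646484375), (22.815099716186523, 63.73282241821289), 89.96146392822266)
seal in tool [[-0.8, -18.0, -16.3], [-14.9, -18.0, -16.5], [13.3, -18.0, -16.4]]
[[477.78775094 412.43370242   0.        ]
 [607.69740047 407.02805863   0.        ]] -0.041586804092248346 130.02206746678908
```

View pics/w10c.png

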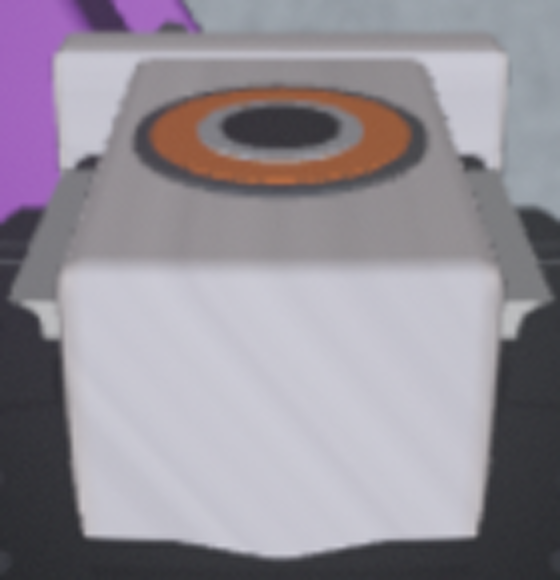

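View pics/w10b.png

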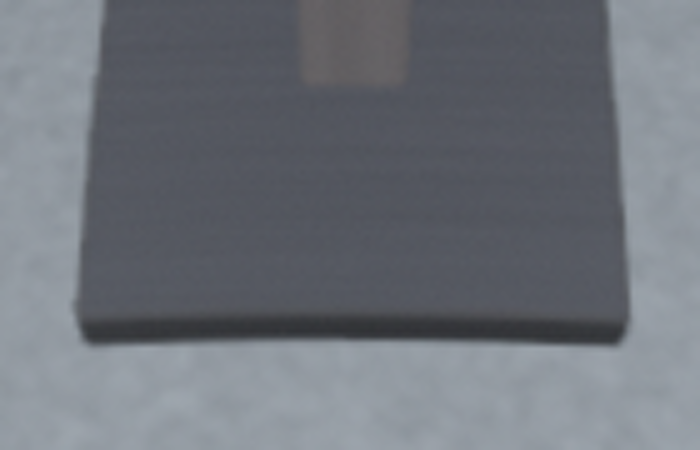

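```bash
python3 - <<'E'
from h import *
Rg=Ro.from_euler('z',-0.040)*Ro.from_euler('x',0.35)
lens=np.array([541.5,390.3,261]); vp=lens-120*Rg.apply([0,1,0]); Rt=Rg*Ro.from_euler('x',np.pi)
p=vp-Rt.apply([0,-18.2,-17.2]); print(vp,p); goto(p,None,Rt=Rt)
E
```

```text
[536.99221328 277.66544222 219.85226311] [536.54438308 266.47565893 197.45431235]
dp [-0.7, -59.7, 0.0] ang [0.0019, 0.0005, 0.002]
```

```bash
python3 -m inch '[{"dp":[-0.3,-12,0],"angular":[0.002,0,0.002],"fingers":255},{"dp":[-0.7,-26,0],"angular":[0.002,0,0.002],"fingers":255},{"dp":[-0.7,-40,0],"angular":[0.002,0,0.002],"fingers":255},{"dp":[-0.7,-51,0],"angular":[0.002,0,0.002],"fingers":255},{"dp":[-0.7,-57,0],"angular":[0.002,0,0.002],"fingers":255},{"dp":[-0.7,-59.7,0],"angular":[0.002,0,0.002],"fingers":255},{"dp":[-0.7,-59.7,0],"angular":[0.002,0,0.002],"fingers":255},{"dp":[-0.7,-59.7,0],"angular":[0.002,0,0.002],"fingers":255},{"dp":[-0.7,-59.7,0],"angular":[0.002,0,0.002],"fingers":255}]'; python3 shot.py scene s11; python3 shot.py top t11; python3 shot.py wrist w11
python3 -c "
import cv2
a=cv2.imread('pics/s11.png');cv2.imwrite('pics/s11c.png',cv2.resize(a[85:215,355:495],None,fx=5,fy=5,interpolation=cv2.INTER_CUBIC)[:600])
a=cv2.imread('pics/t11.png');cv2.imwrite('pics/t11c.png',cv2.resize(a[170:260,160:310],None,fx=5,fy=5,interpolation=cv2.INTER_CUBIC))"
```

```text
clock: 13.63
eef_pos: [536.2, 266.3, 197.2]
tcp_rot: [-2.791, 0.001, -0.04]
contact_force: [-0.6, 0.5, -2.7]
opening: 0.46
13.6833 [536.29610885 266.23986346 197.21136126] [-2.79096423e+00  1.05259098e-03 -4.01008048e-02] [0.26971945 0.3017547  1.84263422 0.42034888 0.93127665 0.06785681] [-0.2072943  -0.35068527 -1.76383307] 0.4581920205004492
13.7333 [536.35118095 266.29637829 197.25401955] [-2.79087881e+00  9.69800399e-04 -4.01042977e-02] [0.26975904 0.30176501 1.84253427 0.42042011 0.93126035 0.06785567] [ 0.12236762 -0.79465583 -2.59434826] 0.45951108124290185
13.7833 [536.41905003 266.31592538 197.30771501] [-2.79082406e+00  8.87263580e-04 -4.02131152e-02] [0.26975171 0.30174831 1.84243505 0.42044361 0.93125032 0.06794656] [ 0.09670235  0.7111463  -2.29617209] 0.46168476695284877
```

View pics/s11c.png

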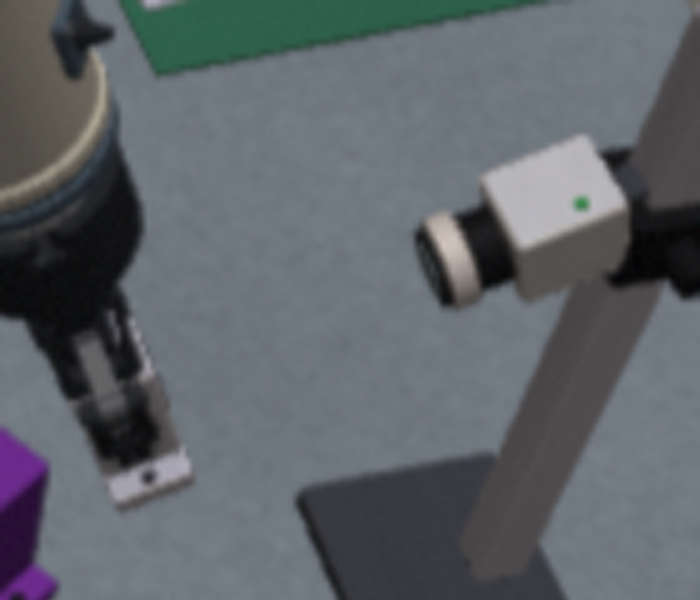

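View pics/t11c.png

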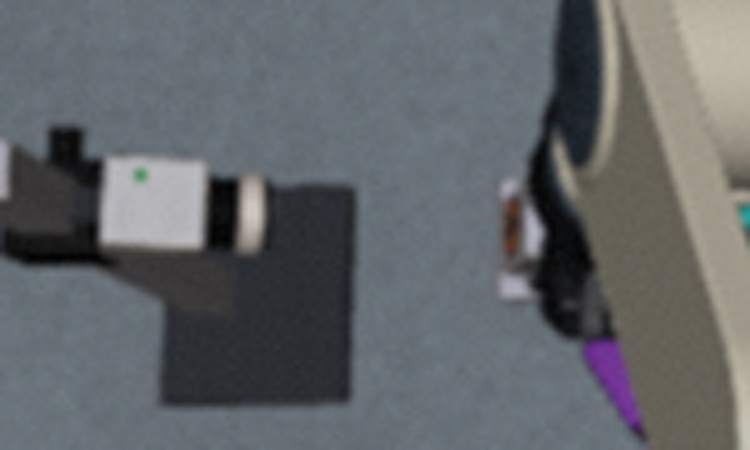

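View pics/w11.png

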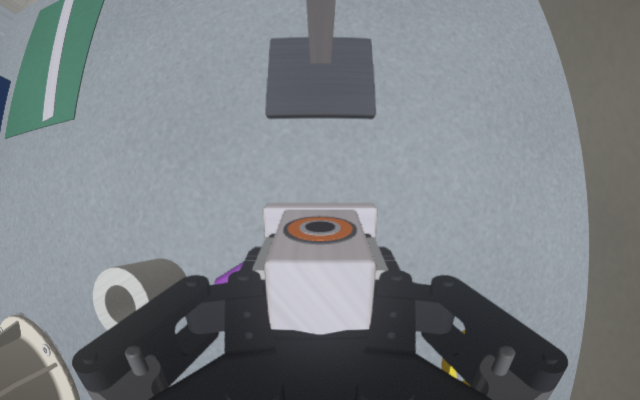

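```bash
python3 - <<'E'
from h import *
lens=np.array([541.5,390.3,261]); Rg=Ro.from_euler('z',-0.040)*Ro.from_euler('x',0.35)
th=np.linspace(0,2*np.pi,12,endpoint=False)
ring=lens+Rg.apply(np.c_[17*np.cos(th),0*th,17*np.sin(th)])
bt=lens+Rg.apply([[s*21,y,21] for s in(-1,1) for y in(22,66.7)])
for f,(x0,y0,x1,y1),k,n in(('s11',(355,85,495,215),7,'scene'),('t11',(160,170,310,260),5,'top')):
    D=load(f"pics/{f}.npz"); R=Ro.from_euler('xyz',D['rot'])
    def bl(p): # block->tool->world
        p=np.atleast_2d(p); t=np.c_[p[:,0],-p[:,1]-0.2,-p[:,2]-11.2]; return D['eef']+R.apply(t)
    foot=bl([[sx*31,y,z] for sx in(-1,1) for y in(-18,18) for z in(-37.5,-25.5)]); seal=bl([0,18,6])
    im=cv2.resize(D['im'][y0:y1,x0:x1],None,fx=k,fy=k,interpolation=cv2.INTER_CUBIC)
    if n=='scene': im=im[:, :980]
    for P,c in((foot,(255,255,0)),(seal,(0,255,255)),(ring,(0,255,0)),([lens],(0,0,255)),(bt,(255,0,255))):
        for q in proj(D,np.array(P)): cv2.circle(im,(int((q[0]-x0+.5)*k),int((q[1]-y0+.5)*k)),2,c,-1)
    if n=='scene':
        cv2.imwrite('pics/o_s1.png',im[150:400,380:]); cv2.imwrite('pics/o_s2.png',im[450:750,80:380])
        cv2.imwrite('pics/o_s.png',np.hstack([cv2.resize(im[150:450,400:760],(720,600))])); cv2.imwrite('pics/o_sb.png',cv2.resize(im[480:740,100:360],(600,600)))
    else: cv2.imwrite('pics/o_t.png',im[:450])
    print(n,'seal',bl([0,18,6]),'err',Rg.inv().apply(bl([0,18,6])[0]-lens)+[0,120,0])
E
```

```text
scene seal [[536.76806697 277.4145897  219.61633278]] err [-0.21393559 -0.32477554 -0.13260498]
top seal [[536.82124888 277.46926507 219.65994817]] err [-0.16298265 -0.25650268 -0.11109619]
```

View pics/o_s.png

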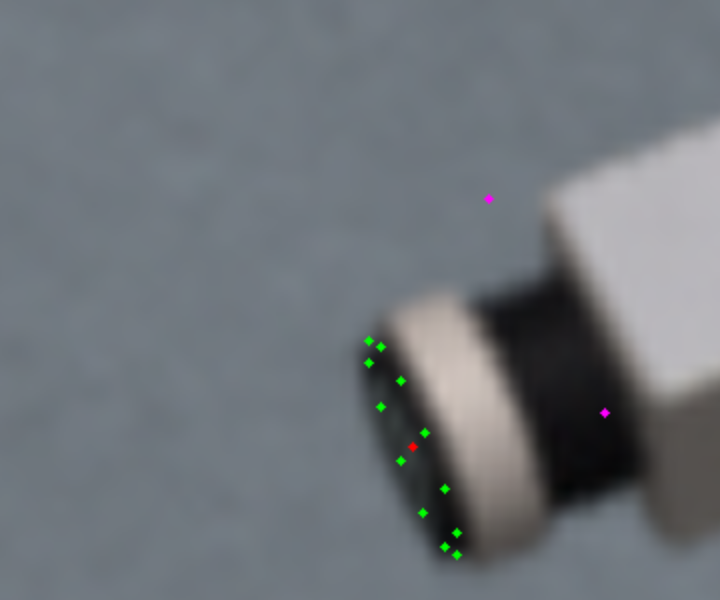

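View pics/o_sb.png

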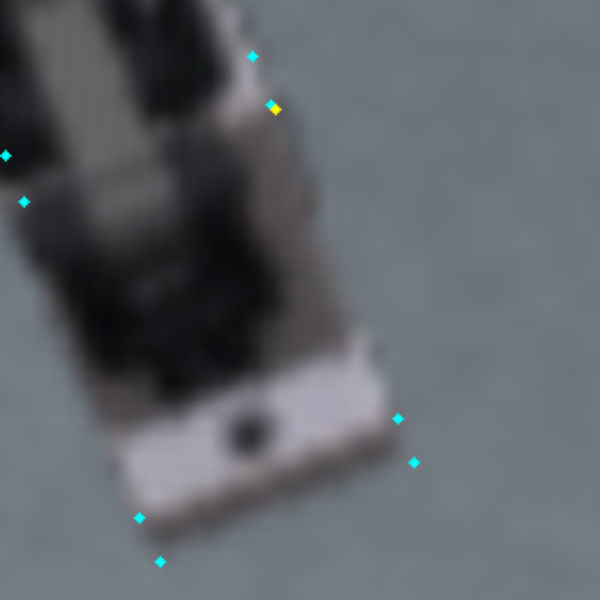

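View pics/o_t.png

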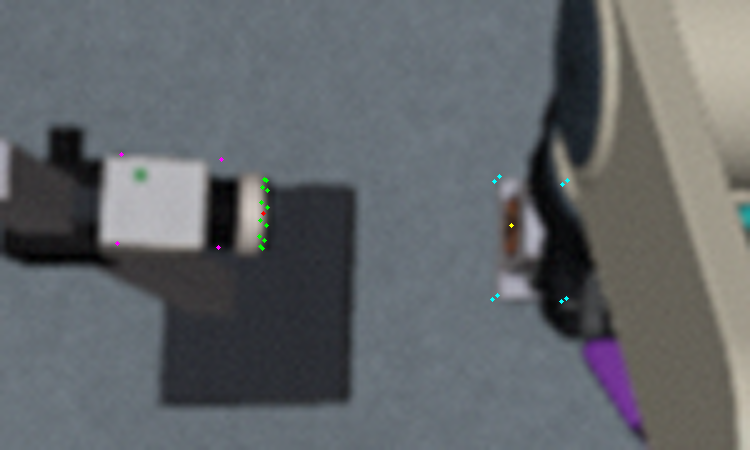

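```bash
python3 - <<'E'
from h import *
S=load('pics/s11.npz');T=load('pics/t11.npz')
g=lambda D:D['im'].astype(int).mean(2).round().astype(int)
gt=g(T)
for v in(207,210,212,214,217): print(v,'ring',gt[v,203:222].tolist())
for v in(208,212,215,218,227): print(v,'blk',gt[v,254:272].tolist())
print('col',gt[200:235,261].tolist())
R=Ro.from_euler('xyz',T['rot'])
bl=lambda p:T['eef']+R.apply([p[0],-p[1]-.2,-p[2]-11.2])
print('pred foot front edges top view',[proj(T,bl(p))[0].round(1).tolist() for p in([31,18,-25.5],[-31,18,-25.5],[31,18,-37.5],[-31,18,-37.5],[0,18,6])])
R=Ro.from_euler('xyz',S['rot']); 
cv2.imwrite('pics/z_l.png',np.hstack([cv2.resize(S['im'][125:152,435:465],None,fx=20,fy=20,interpolation=cv2.INTER_LANCZOS4)]))
cv2.imwrite('pics/z_t.png',cv2.convertScaleAbs(cv2.resize(T['im'][200:225,200:230],None,fx=20,fy=20,interpolation=cv2.INTER_LANCZOS4),alpha=2))
E
```

```text
207 ring [9, 10, 4, 5, 48, 124, 164, 169, 162, 117, 56, 54, 72, 76, 75, 75, 64, 59, 58]
210 ring [11, 13, 12, 11, 60, 147, 188, 194, 185, 138, 62, 43, 53, 50, 46, 49, 47, 47, 45]
212 ring [17, 17, 18, 16, 70, 153, 194, 198, 192, 143, 69, 43, 52, 51, 47, 44, 44, 45, 46]
214 ring [14, 15, 13, 18, 71, 145, 181, 187, 182, 134, 61, 38, 46, 48, 48, 46, 45, 45, 48]
217 ring [6, 6, 5, 28, 86, 136, 156, 158, 139, 89, 41, 39, 47, 47, 48, 46, 47, 44, 48]
208 blk [111, 113, 111, 111, 110, 117, 142, 155, 132, 109, 93, 68, 25, 11, 10, 12, 23, 40]
212 blk [116, 113, 113, 116, 112, 105, 92, 69, 57, 66, 96, 142, 129, 69, 16, 11, 13, 12]
215 blk [109, 112, 114, 114, 112, 106, 89, 51, 42, 58, 94, 152, 177, 157, 104, 35, 8, 13]
218 blk [114, 110, 112, 113, 112, 106, 89, 66, 60, 74, 103, 153, 174, 151, 88, 31, 12, 15]
227 blk [113, 113, 113, 113, 110, 122, 153, 170, 172, 173, 162, 125, 71, 31, 15, 9, 15, 21]
col [113, 112, 115, 116, 115, 126, 148, 166, 155, 125, 92, 80, 69, 58, 59, 51, 49, 59, 66, 71, 72, 83, 90, 93, 112, 148, 166, 170, 167, 137, 105, 106, 111, 112, 115]
pred foot front edges top view [[259.3, 204.8], [259.0, 228.7], [258.4, 205.8], [258.1, 229.4], [261.7, 214.5]]
```

View pics/z_l.png

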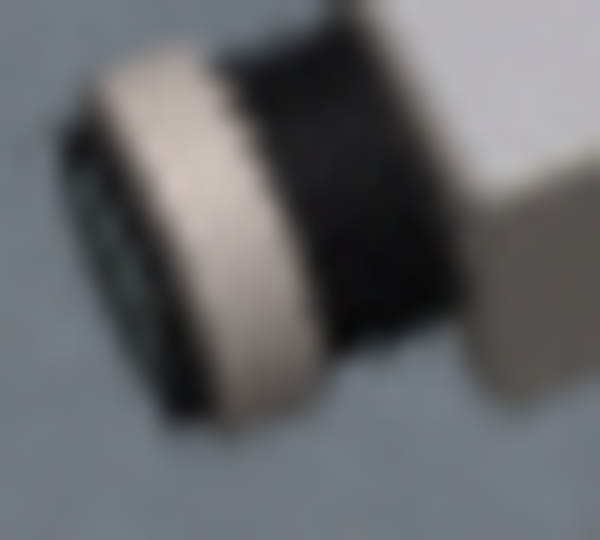

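View pics/z_t.png

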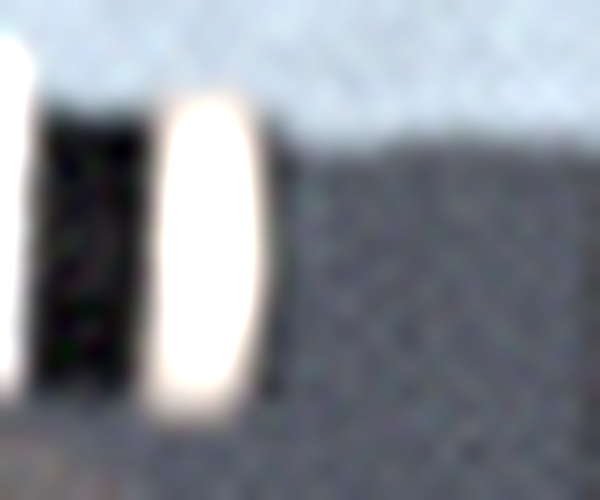

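```bash
python3 - <<'E'
from h import *
D=load('pics/w11.npz'); R=Ro.from_euler('xyz',D['rot'])
def fproj(X):
    c=np.atleast_2d(X)@D['R'].T+D['t']; h=np.hypot(c[:,0],c[:,1]); th=np.arctan2(h,c[:,2]); return np.c_[D['cx']+D['fx']*th*c[:,0]/h,D['cy']+D['fy']*th*c[:,1]/h]
def bl(p,rx=0):
    p=Ro.from_euler('x',rx).apply(np.atleast_2d(p)); t=np.c_[p[:,0],-p[:,1]-.2,-p[:,2]-11.2]; return D['eef']+R.apply(t)
x0,y0,k=250,195,6
pts=[[20,18,37.5],[-20,18,37.5],[31,18,-25.5],[-31,18,-25.5],[31,18,-37.5],[-31,18,-37.5],[31,-18,-25.5],[-31,-18,-25.5],[20,-18,37.5],[-20,-18,37.5],[0,18,6],[14,18,6],[-14,18,6],[0,18,20],[0,18,-8]]
print(np.round(fproj(bl(pts)),1).tolist()); print('rx=-.05',np.round(fproj(bl(pts,-.05)),1)[[0,2,4,10]].tolist())
im=cv2.resize(D['im'][195:295,250:390],None,fx=5.7,fy=5.7,interpolation=cv2.INTER_CUBIC)
for q in fproj(bl(pts)): cv2.circle(im,(int((q[0]-x0+.5)*5.7),int((q[1]-y0+.5)*5.7)),2,(0,255,0),-1)
cv2.imwrite('pics/o_w.png',im[:600,:800])
g=D['im'].astype(int).mean(2).round().astype(int)
print(g[198:216,272].tolist(), g[198:216,367].tolist(),g[252:270,320].tolist())
E
```

```text
[[378.8, 261.2], [263.8, 261.2], [377.9, 207.8], [263.5, 207.6], [374.2, 201.6], [267.0, 201.5], [373.8, 266.8], [267.2, 266.7], [370.7, 339.1], [271.2, 339.1], [321.0, 229.0], [352.8, 229.0], [289.2, 228.9], [321.1, 241.7], [320.9, 218.6]]
rx=-.05 [[378.7, 255.3], [377.5, 209.6], [373.8, 204.4], [321.0, 227.7]]
[161, 162, 163, 162, 157, 147, 145, 149, 156, 171, 194, 202, 204, 205, 203, 203, 202, 203] [161, 160, 160, 158, 153, 146, 144, 149, 156, 170, 195, 205, 206, 207, 206, 204, 204, 203] [148, 148, 147, 147, 148, 148, 149, 153, 163, 174, 184, 193, 200, 202, 203, 204, 204, 205]
```

View pics/o_w.png

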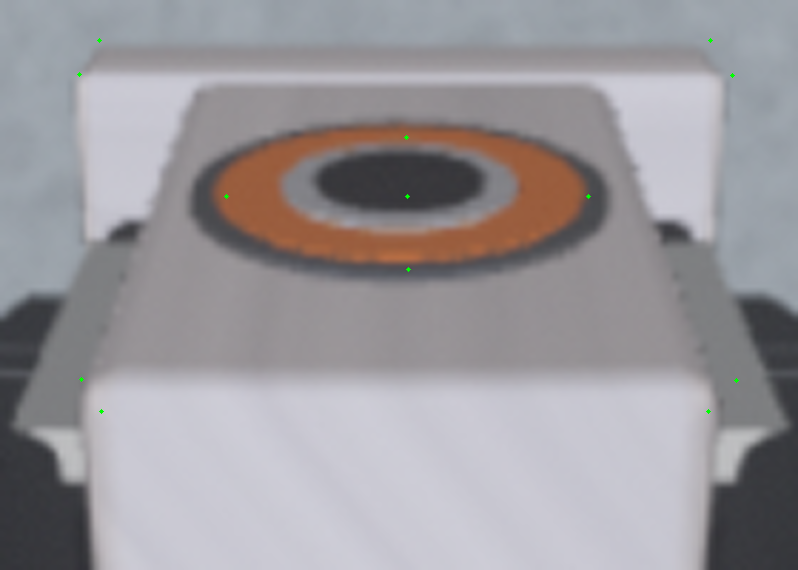

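```bash
python3 - <<'E'
from h import *
Rg=Ro.from_euler('z',-0.040)*Ro.from_euler('x',0.35)
lens=np.array([541.7,389.5,261.6]); vp=lens-120*Rg.apply([0,1,0]); Rt=Rg*Ro.from_euler('x',np.pi)
p=vp-Rt.apply([0,-18.2,-17.2]); print(vp,p); goto(p,None,Rt=Rt)
E
```

```text
[537.19221328 276.86544222 220.45226311] [536.74438308 265.67565893 198.05431235]
dp [0.4, 0.3, -0.9] ang [-0.0008, 0.0008, -0.0005]
```

```bash
python3 -m inch '[{"dp":[0.3,0.3,-0.8],"angular":[0,0,0],"fingers":255},{"dp":[0.3,0.3,-0.8],"angular":[0,0,0],"fingers":255},{"dp":[0.3,0.3,-0.8],"angular":[0,0,0],"fingers":255},{"dp":[0.3,0.3,-0.8],"angular":[0,0,0],"fingers":255},{"dp":[0.3,0.3,-0.8],"angular":[0,0,0],"fingers":255},{"dp":[0.3,0.3,-0.8],"angular":[0,0,0],"fingers":255},{"dp":[0.3,0.3,-0.8],"angular":[0,0,0],"fingers":255},{"dp":[0.3,0.3,-0.8],"angular":[0,0,0],"fingers":255}]'; python3 shot.py scene s12; python3 shot.py wrist w12; python3 - <<'E'
from h import *
from rig import monitor
s=monitor.sense(); print(abs(s['qvel']).max())
W=load('pics/w12.npz'); a=load('pics/w11.npz'); print('block region diff',np.abs(W['im'][205:300,265:375].astype(int)-a['im'][205:300,265:375]).mean())
Rg=Ro.from_euler('z',-0.040)*Ro.from_euler('x',0.35); R=Ro.from_euler('xyz',s['tcp_rot'])
f=s['eef_pos']+R.apply([0,-18.2,-17.2]); print('front in cam',Rg.inv().apply(f-[541.7,389.5,261.6]),'rot err',(Rg.inv()*R*Ro.from_euler('x',np.pi)).as_rotvec())
im=cv2.imread('pics/s12.png'); cv2.imwrite('pics/s12c.png',cv2.resize(im[80:330,110:510],None,fx=2,fy=2))
E
```

```text
clock: 14.45
eef_pos: [536.7, 266.2, 198.2]
tcp_rot: [-2.791, 0.001, -0.04]
contact_force: [-0.6, -0.8, -1.6]
opening: 0.46
14.5 [536.68564582 266.21411161 198.16147765] [-2.79065085e+00  5.85436440e-04 -3.95977218e-02] [0.26936329 0.30101581 1.8413179  0.42010279 0.93298876 0.06770925] [-0.131653    0.96749037 -1.86536864] 0.45999749420223845
14.55 [536.67739574 266.22277408 198.12640408] [-2.79067927e+00  5.90808304e-04 -3.95539916e-02] [0.26939437 0.30105967 1.8413374  0.42008743 0.9329422  0.0676876 ] [-0.73711799  0.01712785 -2.10471399] 0.4601473716862888
0.001657726678855434
block region diff 0.44354066985645935
front in cam [-8.05591983e-02 -1.19479977e+02 -1.02203819e-01] rot err [0.00091326 0.00070802 0.00021606]
```

View pics/s12c.png

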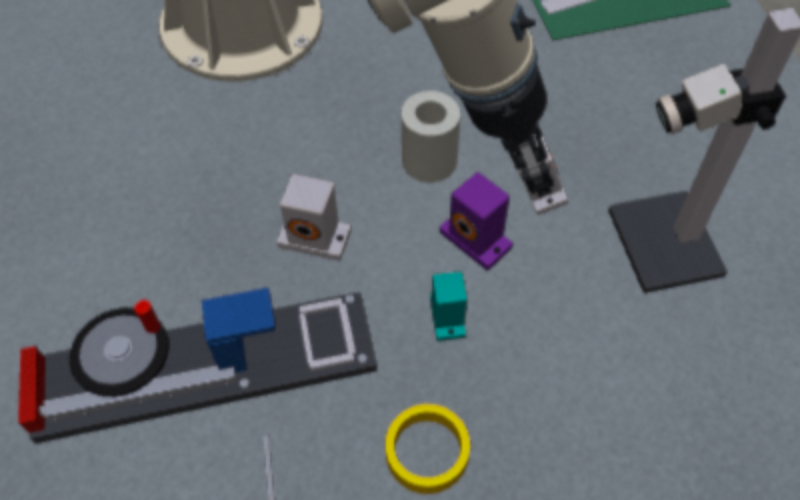

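The picture shows the slide against its red stop at (45,390), the nest empty, the bystanders unmoved, and the block held in front of the lens. Handing in.

```bash
python3 -c "
from rig import sign_off
print(sign_off())"
```

```text
the job is handed in; nothing more can be done
None
```

I wound the handwheel clockwise about 5.7 rad until the slide met its red stop, lifted the bearing block straight up out of the nest, and handed in while holding it at the inspection camera. The robot clock read about 14.6 s.

- **Slide:** at the stop the tangential force rose to 13 N and motion stalled. I released the handle there, and the last scene picture shows the rack bar still touching the stop.
- **Block position:** from the arm's readings, the bearing face is 119.5 mm from my estimated lens centre. It is within about 0.1 mm of the lens axis and 0.001 rad of square, and the arm is still.
- **Disagreements:** the cameras differed by about 1 to 2 mm on the lens position, so I used a compromise. The true distance and centring could be off by that much. Estimates of the camera's yaw ran from -0.01 to -0.06 rad. I used -0.040, mainly because the stand's base edge gave -0.042.
- **Surroundings:** in the last scene picture, nothing around the jig or the camera stand looked moved. That crop shows only part of the screwdriver, which the arm kept clear of.

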